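# Pack the fitting tray

### The arm

A 6-joint arm with a two-finger parallel gripper is mounted at the origin on a cart in front of the work surface, level with it; the furniture and walls round the work are solid. World frame = base frame: x ahead of the robot, y to its left, z up, the work surface at z = 0. Lengths are in m, angles in rad, forces in N, time in s.
With the tool pointing down it reaches from about 0.25 to 0.8 m from the base axis. Payload 8.5 kg.
Tool frame: the origin (TCP) lies on the mounting face of the last link; the fingertips stand 173 mm ahead of it and the grasp point (between the pads) lies 155 mm ahead of it; z points along the fingers, y is the direction in which the jaws open and shut (so a half turn about z gives the same grasp; the last joint's range is limited). The gripper opens to 85 mm and grips with 20 to 120 N. Pads are 22 mm wide; open, the fingers measure 114 mm over their backs; the gripper's body (76 mm by 85 mm) begins 54 mm behind the grasp point. The pads swing forward as they close: fully open they stand 13 mm farther back than shut.
Start: joints at [-1.338, 0.238, -0.013, 1.319, 0, 1.571], TCP at [0.121, -0.511, 0.405] pointing down, gripper open.
Joint ranges: [-2.66, 2.66], [-1.03, 1.9], [-1.14, 1.46], [-1.82, 2.27], [-1.45, 1.34], [-3.14, 3.14]. Speed limits (rad/s): [2.22, 2.22, 2.79, 3.14, 3.14, 3.14].

### API

Orientations are given as a 3x3 rotation matrix whose columns are the frame's x, y, z axes.
In Python, from bench import monitor, eyes, ctrl, nets gives the robot as it stands. The module is installed in compiled form; this text tells all that it offers.
- The arm moves only by the shell command python3 -m jog 'ROWS' [FORCE]. ROWS is JSON, one flat list of numbers, 7 for each row, row after row: the shift along the tool's x, y, z in m, then the turn, a rotation vector about the tool's x, y, z in rad, then the opening, from 0 (shut) to 1 (fully open). A call has 1 to 5 rows; each row shifts and turns the commanded pose from where the row before left it, along the tool's axes as they then stand; what a row does not reach is not made up. A row lasts 1/12 s, in which the tool goes at most 41.7 mm and 7.16 degrees, less where a joint would pass 70% of its speed; a pose out of reach is approached as far as the arm can. A call is refused whole if a number of a shift passes 0.0417 or a number of a turn 0.125, either way. A call with a gripper value outside its range is refused whole. The fingers move at their own pace and stop on an object; FORCE is the grip in N (left out, the last holds). Time passes only in rows, so rows that do not move let the fingers close. It gives the time, the measured TCP pose, the force and the opening at its end, in the units of the state.
- monitor.get_obs(): the state, without advancing time (a new reading comes with each control period).
- eyes.grab_frame(name): name is "scene" or "top" or "wrist"; returns a dict with "img" (420x560x3 uint8, red, green, blue), "K" (3x3 intrinsics, pixels), "view" (4x4, takes a point from world to camera coordinates). Camera axes: x right, y up, looking along -z (the intrinsics and any distortion apply to the point x, -y, -z); pixel columns grow to the right and rows downward; lengths in m; the calibration is good to about 2 mm. A picture is of the moment at which its call begins. There is no depth.
- ctrl.finish_job(): hands the job in, once; it reports no verdict.
Trained networks look in a picture, given as the dict that the camera call returned (one of the last four; its "shot" number tells which), for a name from the list of things; names that differ only in an ending like _2 or _b are one class to them, and where a whole thing is asked for, a point or a joint stands for the part that bears it (a point fixed in the world has none). Each returns a list of dicts, best first, with "score" (0 to 1); they miss things now and then, are a little off and sometimes report something else, mostly with a low value. They report only what shows in the picture. A call takes as long as a camera call. They do not tell look-alikes from the thing itself.
- nets.look_for(query, picture): "location" ([column, row] in pixels, amid what is visible of it).
- nets.outline_of(query, picture): "region" (420x560 bool, what is visible of it) and "location" ([column, row] in pixels, amid what is visible of it).
The state is a dict: "clock": time; "qpos": joint angles; "joint_velocities": joint speeds; "effort": joint torques, N m; "tool_pos": TCP position; "orientation": TCP orientation; "wrist_force": force on the tool from outside, world axes, zero at the start; "moment": the same for the moment, N m; "grip_width": opening from 0.0 (shut) to 1.0 (fully open).
Only numpy, scipy, OpenCV 4.12 (cv2) and the standard library are available. Lean on these libraries where they do the work, as an engineer would, in place of code of your own. Each camera call takes 0.05 s, during which the arm holds its last target.

### The job

Pack the wooden fitting tray for the next alterations customer: the straight thread spool upright in the round cup, the hand stamp upright in the square bin, the small card box lying flat in the oblong bin, and the tape measure lying flat on top of that box, roughly centred. The larger card box and the cone of thread do not belong to the kit: leave them where they stand.

Things in the scene. Friction and masses are not known exactly. Their poses are not given: they have to be found in the camera images.
- tray: wooden tray fixed to the counter, 112 (x) x 284 (y) mm, rim 13 mm high, a wire handle at each end; it holds the square bin, oblong bin and round cup in a row along its y. Origin: centre of its underside; z up. (Behind the tray, from about 0.62 m ahead of the robot, stands a tall computer monitor, and behind the loose things to the left, from about 0.57 m, a cash drawer 0.1 m high: swing across on the near side of them.)
- square_bin: open bin of grey plastic, square, 82 x 82 mm outside, 18 mm high. Fixed in the wooden tray; the three bins swap places from start to start. Inside 74 x 74 mm, 14 mm deep. Origin: centre of its underside (4 mm over the counter); the inner floor is 4 mm above it, the rim 18 mm above it. x and y along its sides, z up.
- oblong_bin: open bin of grey plastic, oblong, 90 mm long (x) by 68 mm (y) outside, 18 mm high. Fixed in the wooden tray; the three bins swap places from start to start. Inside 82 (x) x 60 (y) mm, 14 mm deep. Origin: centre of its underside (4 mm over the counter); inner floor 4 mm above it, rim 18 mm above it; z up.
- round_cup: open round cup of grey plastic, 62 mm outside diameter, 18 mm high. Fixed in the wooden tray; the three bins swap places from start to start. Inside diameter 54 mm, 14 mm deep. Origin: centre of its underside (4 mm over the counter); inner floor 4 mm above it, rim 18 mm above it; z up.
- small_box: the smaller of two closed card boxes, 40 (x) x 62 (y) x 28 mm (z), rigid, about 0.11 kg, lying flat on the counter. Origin: centre of its underside; z up.
- stamp: wooden hand stamp, 74 mm high, standing on its oblong base of 24 (x) x 56 (y) mm, 20 mm high; a neck of about 20 mm, from 36 to 74 mm above the underside a round knob about 26 mm thick to grip. About 0.06 kg. Origin: centre of its underside; z up.
- tape_measure: round tape measure, a solid flat disc 52 mm in diameter and 15 mm thick, lying flat; the small free end of the tape peeps out at its -y side. Grip it across the rim, along its x. About 0.05 kg. Origin: on the underside, 3 mm from the disc's centre: the centre is at +3 mm along its y; z up.
- spool: straight sewing-thread spool, 30 mm in diameter with flanges at both ends, 55 mm high, standing upright. About 0.03 kg. Origin: centre of its underside; z up. Does not taper, unlike the cone.
- large_box: the larger card box, 60 (x) x 85 (y) x 45 mm (z), lying flat; not part of the kit, stays where it is. Origin: centre of its underside; z up.
- thread_cone: cone of thread, 49 mm in diameter at the foot tapering to 24 mm, 90 mm high, standing upright; not part of the kit, stays where it is. Origin: centre of its underside; z up.
Mind the look-alikes: they are no part of the job. Leave any orange or turquoise look-alike of the spool alone.

How it is judged:
At the end, for the whole second after the job is handed in: Spool, stamp and small box stand level (7 deg) on the floors of round cup, square bin and oblong bin (centres within 16, 28, 18 mm); tape measure flat on the small box (origins within 18 mm); all released, at rest; large box and cone within 30 mm of their start (horizontal distance between spool and round_cup below 0.016 m and z of spool in the frame of round_cup between 0 and 0.009 m and angle between each of spool, stamp, small_box, tape_measure's own z axis and vertical below 0.12 rad and horizontal distance between stamp and square_bin below 0.028 m and z of stamp in the frame of square_bin between 0 and 0.009 m and horizontal distance between small_box and oblong_bin below 0.018 m and z of small_box in the frame of oblong_bin between 0 and 0.009 m and horizontal distance between tape_measure and small_box below 0.018 m and z of tape_measure in the frame of small_box between 0.024 and 0.033 m and linear speed of each of small_box, stamp, tape_measure, spool below 0.02 m/s and angular speed of each of small_box, stamp, tape_measure, spool below 0.2 rad/s and distance of each of large_box, thread_cone from where it was at the start of the episode below 0.03 m); the robot touches nothing.
It fails at once if the large card box is moved from its place by more than 30 mm (distance of large_box from where it was at the start of the episode above 0.03 m).
It fails at once if the thread cone is moved from its place by more than 30 mm (distance of thread_cone from where it was at the start of the episode above 0.03 m).
It also fails if it takes over 115 s, if anything falls off the work surface, if the arm or the gripper's body presses on something with over 40 N, if the wrist force passes 120 N, or if a joint passes its speed limit or range.

## Working session

There is one attempt and no reset: what is moved stays moved. The work goes in short steps, Python scripts to look and compute and a shell command to move; the robot and the scene stay as the last step left them, time stands still between calls to the robot, and variables do not carry over. Pictures are saved under pics/ and viewed, and the job is handed in when it is done.

```bash
mkdir -p pics; ls
python3 - <<'E'
from bench import monitor, eyes
import cv2, numpy as np
o=monitor.get_obs()
for k,v in o.items(): print(k,np.round(v,4).tolist())
for n in ("scene","top","wrist"):
    f=eyes.grab_frame(n); cv2.imwrite(f"pics/{n}0.png",f["img"][:,:,::-1]); print(n,f.keys(),f["K"].tolist() if hasattr(f["K"],'tolist') else f["K"],np.round(f["view"],4).tolist())
E
```

```text
pics
clock 0.0
qpos [-1.338, 0.2388, -0.0143, 1.3192, 0.0, 1.5708]
joint_velocities [0.0004, -0.0002, 0.0004, 0.0001, -0.0005, 0.0003]
effort [0.001, -53.8776, 34.6439, 0.0184, 0.0001, -0.0]
tool_pos [0.1211, -0.5107, 0.4041]
orientation [[0.973, 0.2306, -0.0003], [0.2306, -0.973, 0.0014], [0.0, -0.0014, -1.0]]
wrist_force [-0.545, 0.3501, -0.2152]
moment [0.0144, -0.03, 0.0181]
grip_width 0.9954
scene dict_keys(['img', 'K', 'view', 'shot']) [[517.8651598090796, 0.0, 281.70773529449434], [0.0, 517.8651598090796, 208.0381932331307], [0.0, 0.0, 1.0]] [[-0.5225, -0.8526, 0.0088, 0.2694], [0.658, -0.3967, 0.6401, -0.326], [-0.5422, 0.3403, 0.7683, -1.3483], [0.0, 0.0, 0.0, 1.0]]
top dict_keys(['img', 'K', 'view', 'shot']) [[436.07856088634514, 0.0, 275.9580119402288], [0.0, 436.07856088634514, 207.32630129235235], [0.0, 0.0, 1.0]] [[-0.0056, -0.9999, 0.0085, 0.0089], [0.9981, -0.005, 0.0606, -0.4596], [-0.0605, 0.0088, 0.9981, -1.502], [0.0, 0.0, 0.0, 1.0]]
wrist dict_keys(['img', 'K', 'view', 'shot']) [[325.9780613330526, 0.0, 287.07237711415945], [0.0, 325.9780613330526, 209.10130591268785], [0.0, 0.0, 1.0]] [[0.2307, -0.973, -0.0015, -0.5238], [0.9248, 0.2197, -0.3108, 0.0398], [0.3027, 0.0703, 0.9505, -0.3794], [0.0, 0.0, 0.0, 1.0]]
```

View pics/top0.png

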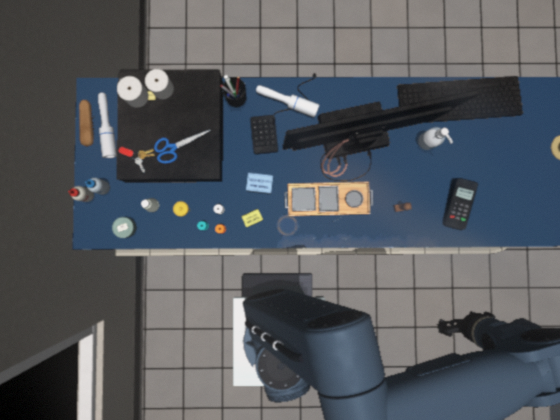

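View pics/scene0.png

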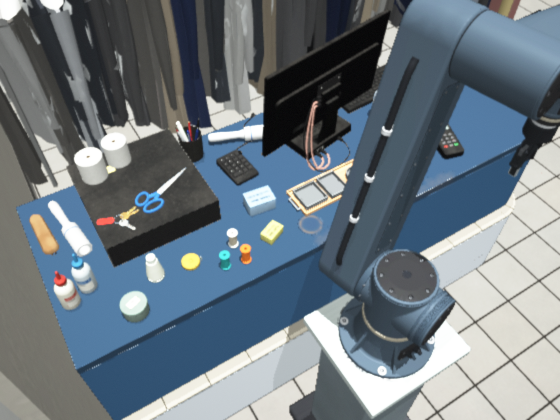

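View pics/wrist0.png

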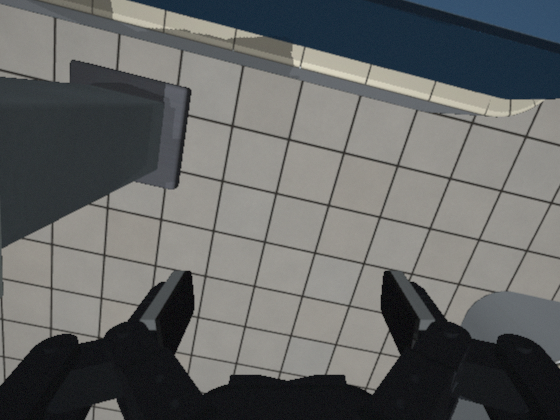

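```bash
cat > h.py <<'E'
import numpy as np, cv2
from bench import monitor, eyes, nets
def proj(f,P):
    P=np.atleast_2d(P); V=f["view"]; c=P@V[:3,:3].T+V[:3,3]
    p=np.c_[c[:,0],-c[:,1],-c[:,2]]@np.array(f["K"]).T
    return p[:,:2]/p[:,2:]
def unproj(f,uv,z):
    uv=np.atleast_2d(uv); V=np.array(f["view"]); R=V[:3,:3]; t=V[:3,3]
    d=np.c_[uv,np.ones(len(uv))]@np.linalg.inv(f["K"]).T
    d=np.c_[d[:,0],-d[:,1],-d[:,2]]@R; o=-R.T@t
    return o+d*((z-o[2])/d[:,2])[:,None]
E
python3 - <<'E'
from h import *
H=dict(tray=.013,square_bin=.022,oblong_bin=.022,round_cup=.022,small_box=.028,stamp=.074,tape_measure=.015,spool=.055,large_box=.045,thread_cone=.09)
for n in ("top","scene"):
    f=eyes.grab_frame(n)
    for q,h in H.items():
        for r in nets.outline_of(q,f)[:3]:
            m=r["region"].astype(np.uint8); 
            rr=cv2.minAreaRect(cv2.findNonZero(m)) if m.any() else None
            print(n,q,round(float(r["score"]),2),np.round(r["location"],1),m.sum(),np.round(unproj(f,r["location"],h/2)[0],3), [np.round(a,1).tolist() for a in rr])
    im=f["img"][:,:,::-1]
    c=im[150:260,110:440] if n=="top" else im[140:330,120:400]
    s=2.4 if n=="top" else 2.8
    cv2.imwrite(f"pics/{n}c.png",cv2.resize(c,None,fx=s,fy=s,interpolation=cv2.INTER_CUBIC))
E
```

```text
top tray 0.75 [341.7 200.8] 1345 [ 0.482 -0.224  0.006] [[328.0, 198.2], [33.1, 84.4], 88.4]
top tray 0.18 [179.2 209. ] 182 [0.456 0.344 0.006] [[180.0, 209.0], [14.0, 14.0], 90.0]
top square_bin 0.96 [306.3 198.8] 562 [ 0.489 -0.1    0.011] [[302.9, 199.2], [24.1, 23.6], 86.4]
top square_bin 0.51 [341.4 202.3] 1346 [ 0.476 -0.222  0.011] [[328.1, 198.6], [32.2, 86.1], 88.6]
top oblong_bin 0.77 [326.8 199. ] 498 [ 0.488 -0.171  0.011] [[328.0, 198.5], [25.0, 20.0], 90.0]
top round_cup 0.5 [355.3 197.5] 249 [ 0.493 -0.271  0.011] [[353.5, 198.5], [17.0, 17.0], 45.0]
top small_box 0.57 [250.4 217.4] 199 [0.425 0.095 0.014] [[251.6, 217.7], [11.6, 17.4], 63.4]
top stamp 0.63 [403.8 206.6] 106 [ 0.458 -0.432  0.037] [[401.9, 206.9], [7.1, 16.2], 82.9]
top tape_measure 0.53 [177.5 208. ] 174 [0.459 0.349 0.008] [[179.5, 208.5], [13.0, 15.0], 90.0]
top spool 0.63 [217.7 228.5] 62 [0.387 0.207 0.028] [[220.0, 228.5], [7.0, 8.0], 90.0]
top spool 0.6 [216.8 209.2] 79 [0.453 0.21  0.028] [[218.0, 209.0], [8.0, 10.0], 90.0]
top large_box 0.74 [257.9 182.3] 439 [0.546 0.069 0.022] [[258.6, 182.
[... 472 characters left out ...]
[[271.7, 232.3], [16.2, 24.7], 41.6]
scene small_box 0.56 [272.4 234.9] 338 [0.417 0.093 0.014] [[271.1, 232.6], [16.1, 22.9], 37.9]
scene stamp 0.72 [152.5 269.7] 372 [0.47  0.445 0.037] [[154.5, 267.5], [27.0, 17.0], 90.0]
scene tape_measure 0.67 [188.6 262. ] 241 [0.462 0.344 0.008] [[190.5, 262.0], [16.0, 17.0], 90.0]
scene spool 0.45 [233.3 237.3] 152 [0.46  0.2   0.028] [[232.0, 238.0], [18.2, 9.1], 84.8]
scene spool 0.44 [223.5 260.9] 174 [0.401 0.262 0.028] [[224.5, 260.0], [18.4, 10.2], 84.3]
scene thread_cone 0.94 [153.9 271. ] 424 [0.458 0.444 0.045] [[154.5, 268.0], [28.0, 19.0], 90.0]
scene thread_cone 0.67 [189. 262.] 255 [0.436 0.35  0.045] [[190.0, 262.0], [16.0, 18.0], 90.0]
```

View pics/topc.png

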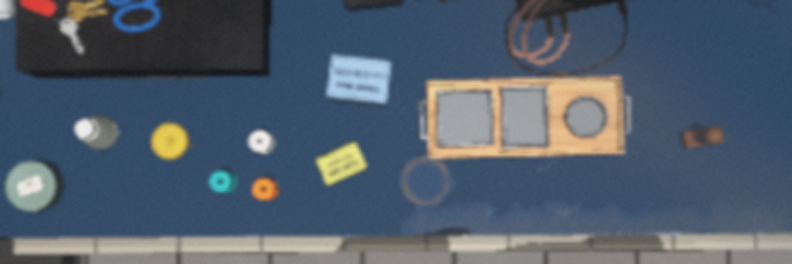

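View pics/scenec.png

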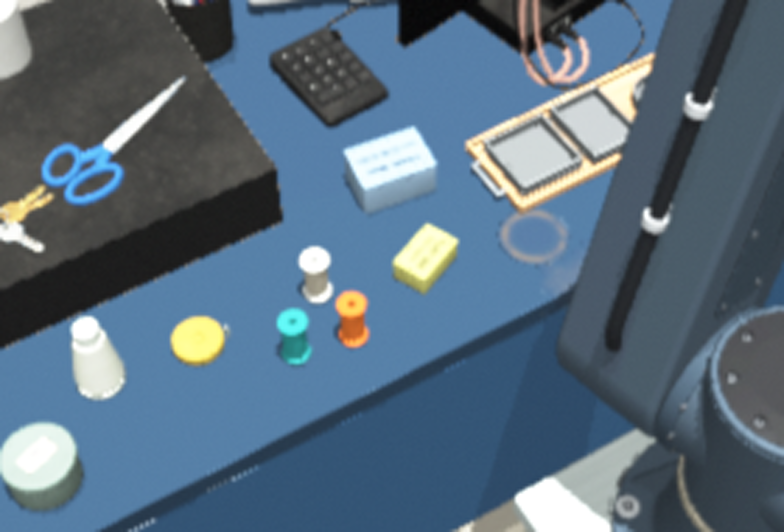

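```bash
python3 -m jog '[0.037,-0.009,0,0,0,0.1165,1, 0.037,-0.009,0,0,0,0.1165,1, 0.037,-0.009,0,0,0,0,1, 0.037,-0.009,0,0,0,0,1, 0.037,-0.009,0,0,0,0,1]'
python3 -m jog '[0.037,-0.009,0,0,0,0,1, 0.037,-0.009,0,0,0,0,1, 0.037,-0.009,0.02,0,0,0,1, 0.037,-0.007,0.03,0,0,0,1, 0,0,0.03,0,0,0,1]'
python3 - <<'E'
from h import *
f=eyes.grab_frame("wrist"); cv2.imwrite("pics/w1.png",f["img"][:,:,::-1])
o=monitor.get_obs(); print(o["clock"],o["tool_pos"],np.round(o["orientation"],3).tolist())
for q,h in (("stamp",.074),("round_cup",.022)):
    for r in nets.outline_of(q,f)[:2]:
        rr=cv2.minAreaRect(cv2.findNonZero(r["region"].astype(np.uint8)))
        print(q,r["score"],r["location"],rr,unproj(f,r["location"],h))
E
```

```text
clock: 1.67
tool_pos: [0.3008, -0.4527, 0.4049]
orientation: [[1.0, 0.006, 0.0], [0.006, -1.0, -0.0], [0.0, 0.0, -1.0]]
wrist_force: [0.2, -1.6, 0.4]
grip_width: 1.002
clock: 2.08
tool_pos: [0.4463, -0.4185, 0.3291]
orientation: [[1.0, 0.011, 0.004], [0.011, -1.0, -0.002], [0.004, 0.002, -1.0]]
wrist_force: [0.2, -0.1, -0.3]
grip_width: 1.002
2.1333 [ 0.44292357 -0.41773507  0.32214491] [[1.0, 0.011, -0.005], [0.011, -1.0, 0.005], [-0.004, -0.005, -1.0]]
stamp 0.88 [306.3, 184.3] ((304.1100158691406, 190.76998901367188), (48.507530212402344, 63.63961410522461), 81.8698959350586) [[ 0.47282119 -0.43163567  0.074     ]]
round_cup 0.63 [105.3, 145.7] ((106.5, 145.5), (75.0, 81.0), 90.0) [[ 0.49160725 -0.26626276  0.022     ]]
```

View pics/w1.png

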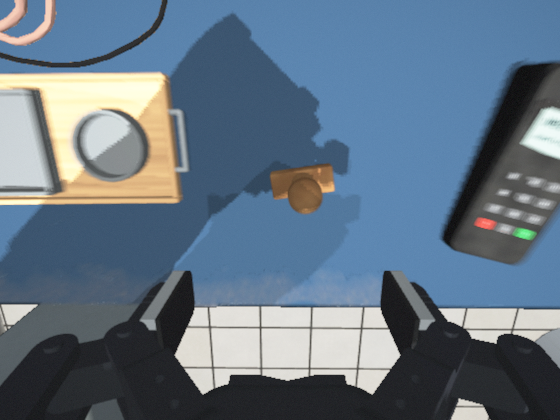

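Run:
```python
from h import *
f=eyes.grab_frame("wrist")
o=monitor.get_obs(); print(o["clock"],o["tool_pos"],np.round(o["orientation"],3).tolist())
g=cv2.imwrite("pics/w1c.png",cv2.resize(f["img"][130:240,50:350,::-1],None,fx=2.6,fy=2.6,interpolation=cv2.INTER_CUBIC))
print("knob",unproj(f,[306,196],.056),"base",unproj(f,[301.5,181],.02),"cup rim",unproj(f,[111,145],.022), unproj(f,[[182,202],[164,72]],.013))
```

```text
2.2833 [ 0.44063193 -0.41956004  0.32950995] [[1.0, 0.007, -0.001], [0.007, -1.0, 0.001], [-0.001, -0.001, -1.0]]
knob [[ 0.45197113 -0.4315589   0.056     ]] base [[ 0.45508735 -0.42943406  0.02      ]] cup rim [[ 0.48476387 -0.27050289  0.022     ]] [[ 0.43295814 -0.32186208  0.013     ]
 [ 0.54188886 -0.31760431  0.013     ]]
```

View pics/w1c.png

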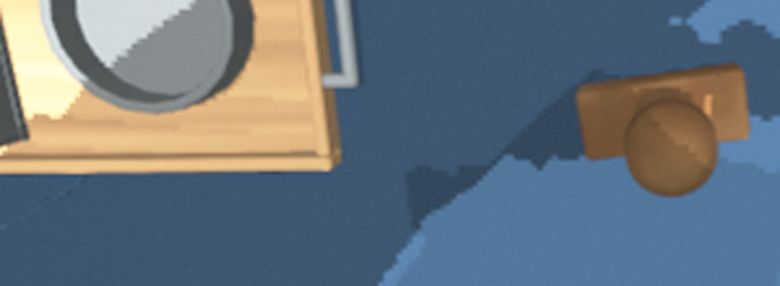

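Run:
```python
from h import *
f=eyes.grab_frame("wrist")
o=monitor.get_obs(); print(o["clock"],o["tool_pos"],np.round(o["orientation"],3).tolist())
print("knob",unproj(f,[308,186],.057),"base",unproj(f,[305.7,173.4],.02),"tray",unproj(f,[[340/2.6+50,157/2.6+130]],.013))
P=unproj(f,[[578/2.6+50,88/2.6+130],[742/2.6+50,66/2.6+130],[749/2.6+50,138/2.6+130],[590/2.6+50,159/2.6+130]],.02);print(P)
for r in nets.outline_of("round_cup",f)[:1]:
    (c,s,a)=cv2.fitEllipse(max(cv2.findContours(r["region"].astype(np.uint8),0,1)[0],key=len)); print(c,s,unproj(f,c,.022))
```

```text
2.3333 [ 0.44057644 -0.42007171  0.33078143] [[1.0, 0.006, 0.0], [0.006, -1.0, -0.001], [0.0, 0.001, -1.0]]
knob [[ 0.4600555  -0.43436588  0.057     ]] base [[ 0.46194543 -0.43453054  0.02      ]] tray [[ 0.44408541 -0.32265768  0.013     ]]
[[ 0.47005347 -0.40571427  0.02      ]
 [ 0.47767999 -0.45936495  0.02      ]
 [ 0.45357104 -0.46299919  0.02      ]
 [ 0.44588911 -0.40960298  0.02      ]]
(105.33006286621094, 136.00535583496094) (72.49716186523438, 84.3680419921875) [[ 0.49265191 -0.26753495  0.022     ]]
```

```bash
python3 -m jog '[0.0215,0.0145,0.02,0,0,0,1, 0,0,0.03,0,0,0,1, 0,0,0.03,0,0,0,1, 0,0,0.03,0,0,0,1, 0,0,0.01,0,0,0,1]'
python3 -m jog '[0,0,0,0,0,0,1, 0,0,0,0,0,0,1]'
```

```text
clock: 2.8
tool_pos: [0.4613, -0.4342, 0.2074]
orientation: [[1.0, 0.005, -0.002], [0.005, -1.0, 0.002], [-0.002, -0.002, -1.0]]
wrist_force: [-0.8, 0.0, -0.2]
grip_width: 0.999
clock: 2.97
tool_pos: [0.4625, -0.4348, 0.2112]
orientation: [[1.0, 0.006, 0.001], [0.006, -1.0, -0.001], [0.001, 0.001, -1.0]]
wrist_force: [0.2, 0.3, 0.7]
grip_width: 0.999
```

```bash
python3 -m jog '[0,0,0,0,0,0,0, 0,0,0,0,0,0,0, 0,0,0,0,0,0,0, 0,0,0,0,0,0,0, 0,0,0,0,0,0,0]' 40
python3 -m jog '[0,0,0,0,0,0,0, 0,0,0,0,0,0,0, 0,0,0,0,0,0,0, 0,0,0,0,0,0,0]' 40
python3 - <<'E'
from h import *
f=eyes.grab_frame("wrist"); cv2.imwrite("pics/w2.png",f["img"][:,:,::-1])
E
```

```text
clock: 3.38
tool_pos: [0.4628, -0.434, 0.21]
orientation: [[1.0, 0.007, 0.001], [0.007, -1.0, -0.001], [0.001, 0.001, -1.0]]
wrist_force: [0.8, 0.8, 1.4]
grip_width: 0.297
clock: 3.72
tool_pos: [0.4628, -0.4341, 0.2101]
orientation: [[1.0, 0.007, 0.001], [0.007, -1.0, -0.001], [0.001, 0.001, -1.0]]
wrist_force: [-0.8, 0.2, 5.7]
grip_width: 0.281
```

View pics/w2.png

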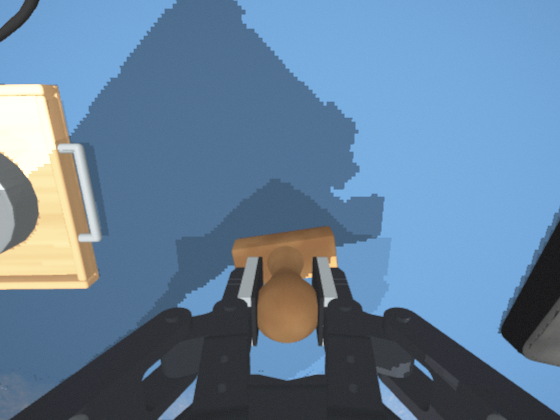

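```bash
python3 -m jog '[0,0,-0.03,0,0,0,0, 0,0,-0.04,0,0,0,0, 0,0,-0.04,0,0,0,0, 0,-0.03,-0.02,0,0,0,0, 0,-0.04,0,0,0,0,0]'
python3 -m jog '[0,-0.04,0,0,0,0,0, 0,-0.04,0,0,0,0,0, 0,-0.04,0,0,0,0,0, 0,-0.03,0,0,0,0,0, 0,0,0,0,0,0,0]'
python3 -m jog '[0,0,0,0,0,0,0, 0,0,0,0,0,0,0]'
python3 - <<'E'
from h import *
f=eyes.grab_frame("wrist"); cv2.imwrite("pics/w3.png",f["img"][:,:,::-1])
np.savez("w3.npz",view=f["view"],K=f["K"])
for q in ("square_bin","oblong_bin","round_cup","tray"):
    for r in nets.outline_of(q,f)[:1]:
        rr=cv2.minAreaRect(cv2.findNonZero(r["region"].astype(np.uint8))); print(q,r["score"],rr,unproj(f,rr[0],.022))
E
```

```text
clock: 4.18
tool_pos: [0.4631, -0.366, 0.3441]
orientation: [[1.0, 0.004, 0.007], [0.004, -1.0, -0.006], [0.007, 0.006, -1.0]]
wrist_force: [2.2, 1.1, -0.7]
grip_width: 0.279
clock: 4.6
tool_pos: [0.4603, -0.2096, 0.3395]
orientation: [[1.0, 0.011, -0.001], [0.011, -1.0, 0.002], [-0.001, -0.002, -1.0]]
wrist_force: [0.6, -0.7, 0.5]
grip_width: 0.282
clock: 4.77
tool_pos: [0.4613, -0.2142, 0.3395]
orientation: [[1.0, 0.008, 0.0], [0.008, -1.0, -0.0], [0.0, 0.0, -1.0]]
wrist_force: [-0.2, -0.2, -0.4]
grip_width: 0.283
square_bin 0.87 ((145.0067901611328, 159.64254760742188), (95.36813354492188, 106.11785125732422), 87.27368927001953) [[ 0.49272005 -0.08867521  0.022     ]]
oblong_bin 0.89 ((241.21469116210938, 158.87576293945312), (101.91070556640625, 80.8504638671875), 88.75463104248047) [[ 0.49403715 -0.17316991  0.022     ]]
round_cup 0.74 ((343.0, 161.5), (69.0, 70.0), 90.0) [[ 0.4924053  -0.26262468  0.022     ]]
tray 0.55 ((243.7522430419922, 156.2100830078125), (123.8759765625, 341.0764465332031), 89.39049530029297) [[ 0.49639155 -0.17547493  0.022     ]]
```

View pics/w3.png

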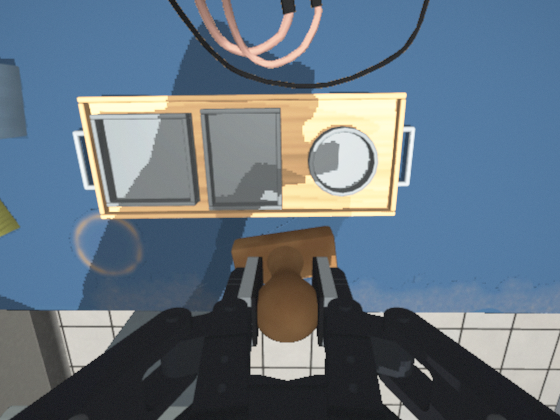

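```bash
python3 -m jog '[0.008,-0.032,0,0,0,0,0, 0.008,-0.031,0,0,0,0,0, 0.008,-0.031,0,0,0,0,0, 0.007,-0.031,0.02,0,0,0,0, 0,0,0.04,0,0,0,0]'
python3 -m jog '[0,0,0.02,0,0,0,0, 0,0,0,0,0,0,0, 0,0,0,0,0,0,0]'
python3 - <<'E'
from h import *
f=eyes.grab_frame("wrist"); cv2.imwrite("pics/w4.png",f["img"][:,:,::-1])
E
```

```text
clock: 5.43
tool_pos: [0.494, -0.0859, 0.2823]
orientation: [[1.0, 0.009, 0.009], [0.009, -1.0, 0.0], [0.009, -0.0, -1.0]]
wrist_force: [1.7, -0.5, -0.9]
grip_width: 0.285
clock: 5.68
tool_pos: [0.491, -0.0891, 0.2589]
orientation: [[1.0, 0.006, -0.002], [0.006, -1.0, 0.0], [-0.002, -0.0, -1.0]]
wrist_force: [-0.0, -0.6, -0.6]
grip_width: 0.279
```

View pics/w4.png

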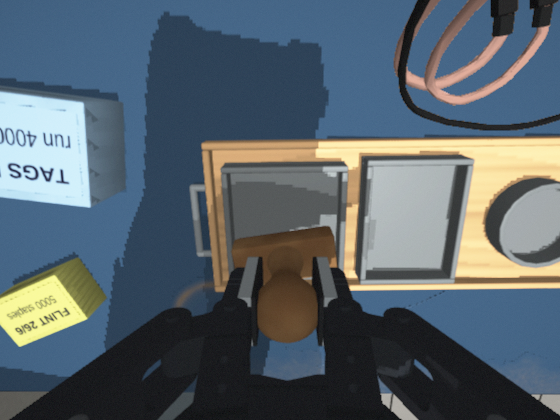

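```bash
python3 -m jog '[0,0,0.015,0,0,0,0, 0,0,0.015,0,0,0,0, 0,0,0.009,0,0,0,0, 0,0,0,0,0,0,0, 0,0,0,0,0,0,0]'
```

```text
clock: 6.15
tool_pos: [0.4915, -0.0892, 0.2212]
orientation: [[1.0, 0.006, 0.001], [0.006, -1.0, 0.0], [0.001, 0.0, -1.0]]
wrist_force: [0.6, -0.6, -0.5]
grip_width: 0.283
```

```bash
python3 -m jog '[0,0,0.002,0,0,0,0, 0,0,0,0,0,0,0]'; python3 -m jog '[0,0,0.0015,0,0,0,0, 0,0,0,0,0,0,0]'
```

```text
clock: 6.32
tool_pos: [0.4916, -0.089, 0.2191]
orientation: [[1.0, 0.007, 0.001], [0.007, -1.0, -0.0], [0.001, 0.0, -1.0]]
wrist_force: [-0.1, 1.4, -0.1]
grip_width: 0.281
clock: 6.48
tool_pos: [0.4918, -0.0887, 0.218]
orientation: [[1.0, 0.007, 0.002], [0.007, -1.0, 0.0], [0.002, -0.0, -1.0]]
wrist_force: [-1.4, 1.9, 7.7]
grip_width: 0.279
```

```bash
python3 -m jog '[0,0,0,0,0,0,0.6, 0,0,0,0,0,0,0.6, 0,0,0,0,0,0,0.6, 0,0,0,0,0,0,0.6]'
python3 -m jog '[0,0,-0.03,0,0,0,0.6, 0,0,-0.04,0,0,0,0.8, 0,0,-0.04,0,0,0,1, 0,-0.03,-0.02,0,0,0,1, 0,-0.04,0,0,0,0,1]'
python3 -m jog '[-0.01,-0.04,0,0,0,0,1, -0.01,-0.04,0,0,0,0,1, -0.01,-0.04,0,0,0,0,1, 0,0,0,0,0,0,1, 0,0,0,0,0,0,1]'
python3 - <<'E'
from h import *
f=eyes.grab_frame("wrist"); cv2.imwrite("pics/w5.png",f["img"][:,:,::-1])
E
```

```text
clock: 6.82
tool_pos: [0.4912, -0.0888, 0.2169]
orientation: [[1.0, 0.007, -0.0], [0.007, -1.0, 0.0], [-0.0, -0.0, -1.0]]
wrist_force: [-0.4, -0.3, -0.4]
grip_width: 0.598
clock: 7.23
tool_pos: [0.4921, -0.0199, 0.3517]
orientation: [[1.0, 0.003, 0.008], [0.003, -1.0, -0.001], [0.008, 0.001, -1.0]]
wrist_force: [1.2, 0.9, -0.7]
grip_width: 0.999
clock: 7.65
tool_pos: [0.4609, 0.0411, 0.3482]
orientation: [[0.997, 0.078, -0.004], [0.078, -0.996, 0.042], [-0.0, -0.042, -0.999]]
wrist_force: [0.0, -0.5, -0.9]
grip_width: 1.0
```

View pics/w5.png

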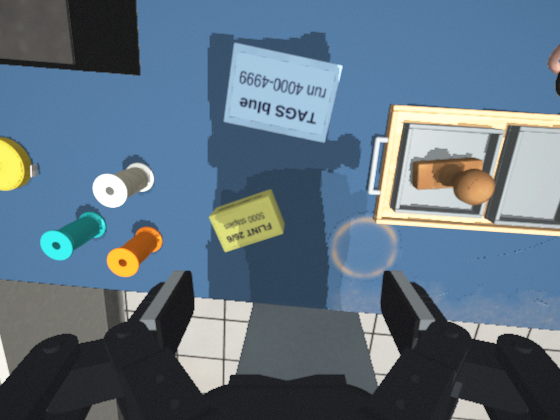

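```bash
python3 -m jog '[0,0,0,0,0,0,1, 0,0,0,0,0,0,1, 0,0,0,0,0,0,1]'
python3 -c "
from bench import monitor
import numpy as np
o=monitor.get_obs()
for k in o: print(k,np.round(o[k],3))"
```

```text
clock: 7.95
tool_pos: [0.4615, 0.0401, 0.3479]
orientation: [[0.997, 0.075, -0.004], [0.075, -0.996, 0.042], [-0.001, -0.042, -0.999]]
wrist_force: [0.2, -0.3, -0.1]
grip_width: 1.001
clock 7.95
qpos [ 0.074  0.161 -0.262  1.148  0.043  3.141]
joint_velocities [ 0.002 -0.001 -0.001 -0.001  0.001  0.   ]
effort [ 1.2600e-01 -4.6181e+01  3.3036e+01  8.0000e-03  1.6700e-01  0.0000e+00]
tool_pos [0.461 0.04  0.348]
orientation [[ 0.997  0.075 -0.004]
 [ 0.075 -0.996  0.042]
 [-0.001 -0.042 -0.999]]
wrist_force [ 0.229 -0.254 -0.083]
moment [-0.078 -0.034  0.018]
grip_width 1.001
```

Run:
```python
from h import *
f=eyes.grab_frame("wrist"); cv2.imwrite("pics/w6.png",f["img"][:,:,::-1])
np.savez("w6.npz",view=f["view"],K=f["K"])
cv2.imwrite("pics/w6c.png",cv2.resize(f["img"][150:290,0:300,::-1],None,fx=2.6,fy=2.6,interpolation=cv2.INTER_CUBIC))
for q,h in (("small_box",.028),("spool",.055),("stamp",.07),("tape_measure",.015)):
    for r in nets.outline_of(q,f)[:3]:
        rr=cv2.minAreaRect(cv2.findNonZero(r["region"].astype(np.uint8))); print(q,r["score"],rr,unproj(f,rr[0],h))
```

```text
small_box 0.97 ((246.03050231933594, 222.0859375), (46.39176559448242, 69.07083129882812), 70.46334838867188) [[0.42955992 0.09091982 0.028     ]]
spool 0.95 ((73.2169189453125, 237.4121551513672), (32.415958404541016, 68.83733367919922), 62.241458892822266) [[0.41119924 0.2414551  0.055     ]]
spool 0.91 ((122.80001831054688, 186.9000244140625), (36.366188049316406, 62.29686737060547), 71.56504821777344) [[0.46215818 0.19223847 0.055     ]]
spool 0.77 ((133.75001525878906, 251.75003051757812), (33.23401641845703, 60.81117630004883), 45.0) [[0.40222833 0.18728363 0.055     ]]
stamp 0.98 ((452.0, 181.5), (47.0, 82.0), 90.0) [[ 0.49286816 -0.07040111  0.07      ]]
tape_measure 0.78 ((18.0, 165.0), (52.0, 36.0), 90.0) [[0.4631583  0.31571336 0.015     ]]
```

View pics/w6c.png

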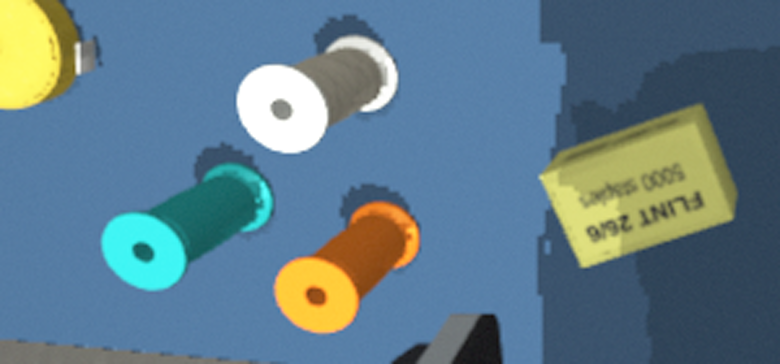

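Run:
```python
from h import *
im=cv2.imread("pics/w6.png"); cv2.imwrite("pics/w6b.png",cv2.resize(im[180:260,200:300],None,fx=7,fy=7,interpolation=cv2.INTER_CUBIC))
f=dict(np.load("w6.npz")); print(unproj(f,[108.8,191.9],.055),unproj(f,[138.8,178.8],.003),"stamp knob/base",unproj(f,[475,186],.065),unproj(f,[446,174],.028))
```

```text
[[0.45669164 0.20473795 0.055     ]] [[0.45628215 0.20395367 0.003     ]] stamp knob/base [[ 0.48986805 -0.09096451  0.065     ]] [[ 0.49084555 -0.08390591  0.028     ]]
```

View pics/w6b.png

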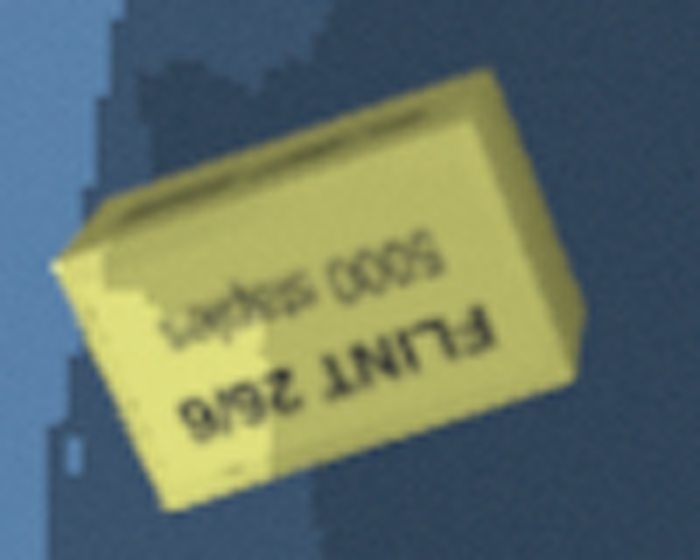

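Run:
```python
from h import *
f=dict(np.load("w6.npz"))
c=np.array([[55,265],[165,510],[575,380],[472,122]])/7+[200,180]
P=unproj(f,c,.028)[:,:2];print(P,P.mean(0))
for i in range(4):
    d=P[(i+1)%4]-P[i];print(np.linalg.norm(d),np.degrees(np.arctan2(d[1],d[0])))
```

```text
[[0.43052183 0.12740138]
 [0.39528582 0.11188287]
 [0.42028638 0.05588688]
 [0.45562981 0.07200592]] [0.42543096 0.09179426]
0.03850195207125867 -156.23052670427197
0.06132355447554018 -65.94064347084077
0.038845611518807124 24.516244637084224
0.06081996514974714 114.3824052368952
```

```bash
python3 -m jog '[0,0,0,0,0,-0.12,1, 0,0,0,0,0,-0.12,1, 0,0,0,0,0,-0.12,1, 0,0,0,0,0,-0.12,1, 0,0,0,0,0,-0.12,1]'
python3 -m jog '[0,0,0,0,0,-0.12,1, 0,0,0,0,0,-0.12,1, 0,0,0,0,0,-0.12,1, 0,0,0,0,0,-0.12,1, 0,0,0,0,0,-0.12,1]'
python3 -m jog '[0,0,0,0,0,-0.12,1, 0,0,0,0,0,-0.12,1, 0,0,0,0,0,-0.12,1, 0,0,0,0,0,-0.12,1, 0,0,0,0,0,-0.12,1]'
python3 -m jog '[0,0,0,0,0,-0.12,1, 0,0,0,0,0,0,1, 0,0,0,0,0,0,1]'
```

```text
clock: 8.62
tool_pos: [0.4612, 0.0406, 0.3481]
orientation: [[0.776, 0.631, -0.004], [0.63, -0.775, 0.043], [0.024, -0.035, -0.999]]
wrist_force: [0.2, 0.3, -0.3]
grip_width: 1.001
clock: 9.03
tool_pos: [0.4612, 0.0406, 0.3481]
orientation: [[0.285, 0.959, -0.004], [0.958, -0.284, 0.043], [0.04, -0.016, -0.999]]
wrist_force: [0.2, 1.1, -0.1]
grip_width: 1.002
clock: 9.45
tool_pos: [0.4612, 0.0406, 0.3481]
orientation: [[-0.306, 0.952, -0.004], [0.951, 0.306, 0.043], [0.042, 0.009, -0.999]]
wrist_force: [0.5, -0.0, -0.5]
grip_width: 1.001
clock: 9.7
tool_pos: [0.4612, 0.0406, 0.3481]
orientation: [[-0.409, 0.912, -0.004], [0.911, 0.409, 0.043], [0.04, 0.014, -0.999]]
wrist_force: [-0.9, -0.3, -0.4]
grip_width: 1.0
```

```bash
python3 -m jog '[0.02,-0.004,0,0.014,-0.041,0,1, 0.02,-0.004,0.01,0,0,0,1, 0.021,-0.004,0.03,0,0,0,1, 0,0,0.04,0,0,0,1, 0,0,0.04,0,0,0,1]'
python3 -m jog '[0,0,0.02,0,0,0,1, 0,0,0,0,0,0,1, 0,0,0,0,0,0,1]'
python3 - <<'E'
from h import *
f=eyes.grab_frame("wrist"); cv2.imwrite("pics/w7.png",f["img"][:,:,::-1])
E
```

```text
clock: 10.12
tool_pos: [0.4248, 0.092, 0.2285]
orientation: [[-0.41, 0.912, 0.004], [0.912, 0.41, 0.0], [-0.001, 0.003, -1.0]]
wrist_force: [1.4, -0.0, -0.8]
grip_width: 0.996
clock: 10.37
tool_pos: [0.4249, 0.0911, 0.2085]
orientation: [[-0.411, 0.912, -0.002], [0.912, 0.411, -0.001], [-0.0, -0.002, -1.0]]
wrist_force: [-0.3, 0.2, 0.1]
grip_width: 1.004
```

View pics/w7.png

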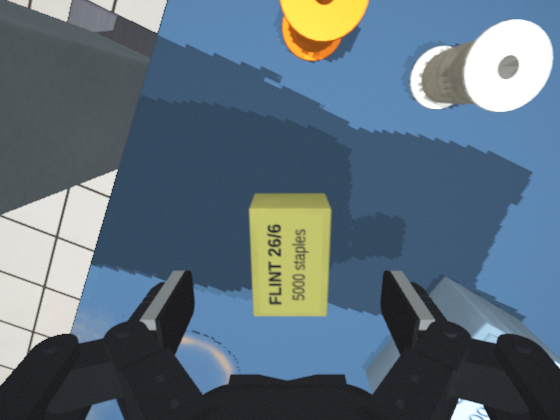

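```bash
python3 - <<'E'
from h import *
f=dict(np.load("w6.npz")); print(unproj(f,[[224,123],[325,142],[341,66],[235,43]],.045))
E
python3 -m jog '[0,0,0.015,0,0,0,1, 0,0,0.0085,0,0,0,1, 0,0,0,0,0,0,1]'
```

```text
[[0.52038321 0.10939839 0.045     ]
 [0.51179642 0.02625867 0.045     ]
 [0.5694122  0.02051166 0.045     ]
 [0.57962965 0.10189649 0.045     ]]
clock: 10.67
tool_pos: [0.4253, 0.0911, 0.1854]
orientation: [[-0.412, 0.911, 0.001], [0.911, 0.412, -0.001], [-0.001, 0.0, -1.0]]
wrist_force: [-0.8, -0.1, -0.7]
grip_width: 1.004
```

```bash
python3 -m jog '[0,0,0,0,0,0,0, 0,0,0,0,0,0,0, 0,0,0,0,0,0,0, 0,0,0,0,0,0,0, 0,0,0,0,0,0,0]' 50
python3 -m jog '[0,0,0,0,0,0,0, 0,0,0,0,0,0,0]' 50
python3 - <<'E'
from h import *
f=eyes.grab_frame("wrist"); cv2.imwrite("pics/w8.png",f["img"][:,:,::-1])
E
```

```text
clock: 11.08
tool_pos: [0.4254, 0.0912, 0.1861]
orientation: [[-0.413, 0.911, 0.002], [0.911, 0.413, -0.0], [-0.001, 0.001, -1.0]]
wrist_force: [-1.7, -0.7, 7.9]
grip_width: 0.449
clock: 11.25
tool_pos: [0.4254, 0.0912, 0.1861]
orientation: [[-0.413, 0.911, 0.002], [0.911, 0.413, -0.0], [-0.001, 0.001, -1.0]]
wrist_force: [-2.2, -0.3, 8.2]
grip_width: 0.447
```

View pics/w8.png

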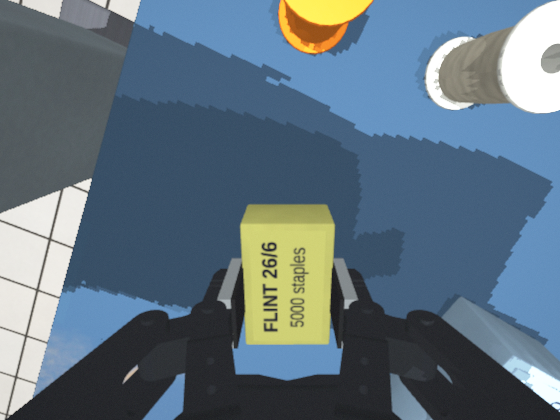

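```bash
python3 -m jog '[0,0,-0.02,0,0,0,0, 0,0,-0.03,0,0,0,0, 0,0,-0.03,0,0,0,0, 0,0,-0.03,0,0,0,0, 0,0,-0.03,0,0,0,0]'
python3 -m jog '[-0.033,-0.006,0,0,0,0,0, -0.034,-0.006,0,0,0,0,0, -0.034,-0.006,0,0,0,0,0, -0.034,-0.006,0,0,0,0,0, -0.034,-0.006,0,0,0,0,0]'
python3 -m jog '[-0.034,-0.006,0,0,0,0,0, -0.033,-0.006,0,0,0,0,0, -0.033,-0.006,0,0,0,0,0, 0,0,0,0,0,-0.115,0, 0,0,0,0,0,-0.115,0]'
python3 -m jog '[0,0,0,0,0,-0.115,0, 0,0,0,0,0,-0.115,0, 0,0,0,0,0,-0.115,0, 0,0,0,0,0,-0.115,0, 0,0,0,0,0,-0.115,0]'
python3 -m jog '[0,0,0,0,0,-0.115,0, 0,0,0,0,0,-0.115,0, 0,0,0,0,0,-0.115,0, 0,0,0,0,0,0,0, 0,0,0,0,0,0,0]'
python3 - <<'E'
from h import *
f=eyes.grab_frame("wrist"); cv2.imwrite("pics/w9.png",f["img"][:,:,::-1])
print(monitor.get_obs()["qpos"])
E
```

```text
clock: 11.72
tool_pos: [0.4246, 0.0911, 0.327]
orientation: [[-0.413, 0.911, 0.0], [0.911, 0.413, -0.001], [-0.001, 0.0, -1.0]]
wrist_force: [1.2, -0.2, -0.9]
grip_width: 0.454
clock: 12.13
tool_pos: [0.4675, -0.0767, 0.3259]
orientation: [[-0.413, 0.911, 0.001], [0.911, 0.413, -0.001], [-0.001, 0.001, -1.0]]
wrist_force: [1.5, -0.1, -0.4]
grip_width: 0.448
clock: 12.55
tool_pos: [0.4926, -0.1756, 0.3253]
orientation: [[-0.611, 0.792, 0.0], [0.792, 0.611, -0.001], [-0.001, -0.0, -1.0]]
wrist_force: [-0.5, 0.1, -0.5]
grip_width: 0.454
clock: 12.97
tool_pos: [0.4923, -0.1736, 0.3256]
orientation: [[-0.945, 0.328, 0.0], [0.328, 0.945, -0.0], [-0.0, -0.0, -1.0]]
wrist_force: [-0.7, -0.4, 0.1]
grip_width: 0.454
clock: 13.38
tool_pos: [0.4923, -0.1736, 0.3256]
orientation: [[-1.0, -0.001, 0.0], [-0.001, 1.0, -0.0], [-0.0, -0.0, -1.0]]
wrist_force: [-0.1, -0.7, -1.6]
grip_width: 0.454
[-3.38851816e-01  2.72111506e-01 -1.74822951e-01  1.12338331e+00
 -3.70660552e-04 -3.39672665e-01]
```

View pics/w9.png

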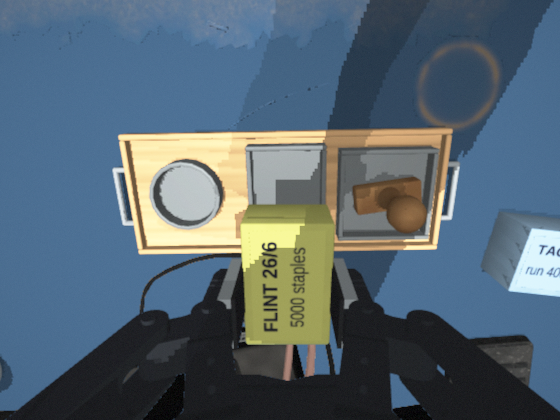

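```bash
python3 - <<'E'
from h import *
f=eyes.grab_frame("wrist")
print(unproj(f,[[247,145],[326,145]],.022).mean(0),unproj(f,[[247,145],[326,145]],.022)[0])
E
python3 -m jog '[0,0,0.04,0,0,0,0, 0,0,0.04,0,0,0,0, 0,0,0.02,0,0,0,0, 0,0,0,0,0,0,0, 0,0,0,0,0,0,0]'
python3 - <<'E'
from h import *
f=eyes.grab_frame("wrist"); cv2.imwrite("pics/w10.png",f["img"][:,:,::-1])
f=eyes.grab_frame("scene"); cv2.imwrite("pics/s10.png",cv2.resize(f["img"][120:260,200:400,::-1],None,fx=3.5,fy=3.5))
E
```

```text
[ 0.44615147 -0.17364608  0.022     ] [ 0.44617843 -0.20617899  0.022     ]
clock: 13.9
tool_pos: [0.4922, -0.1736, 0.2251]
orientation: [[-1.0, -0.003, -0.002], [-0.003, 1.0, 0.0], [0.002, 0.0, -1.0]]
wrist_force: [0.3, 0.1, -0.6]
grip_width: 0.454
```

View pics/w10.png

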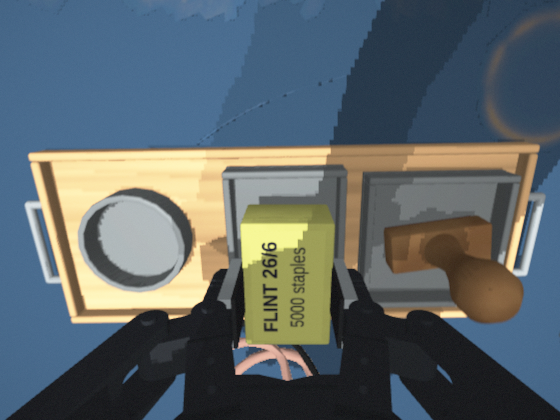

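View pics/s10.png

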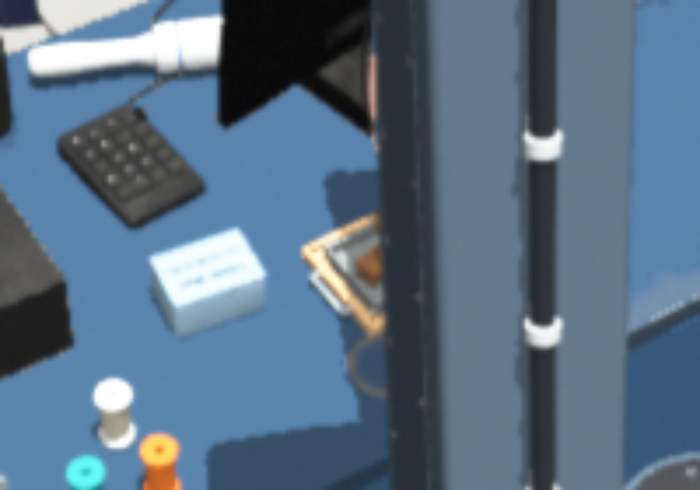

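```bash
python3 -m jog '[0,0,0.015,0,0,0,0, 0,0,0.01,0,0,0,0, 0,0,0.003,0,0,0,0, 0,0,0,0,0,0,0]'
python3 -m jog '[0,0,0.002,0,0,0,0, 0,0,0,0,0,0,0]'
```

```text
clock: 14.33
tool_pos: [0.4924, -0.1737, 0.1975]
orientation: [[-1.0, -0.005, 0.0], [-0.005, 1.0, -0.0], [-0.0, -0.0, -1.0]]
wrist_force: [-0.1, -0.8, -1.0]
grip_width: 0.453
clock: 14.5
tool_pos: [0.4927, -0.1737, 0.1959]
orientation: [[-1.0, -0.005, 0.001], [-0.005, 1.0, -0.001], [-0.001, -0.001, -1.0]]
wrist_force: [0.7, -0.5, -1.1]
grip_width: 0.454
```

```bash
python3 -m jog '[0,0,0.0015,0,0,0,0, 0,0,0,0,0,0,0]'
python3 -m jog '[0,0,0.001,0,0,0,0, 0,0,0,0,0,0,0]'
```

```text
clock: 14.67
tool_pos: [0.4927, -0.1738, 0.1942]
orientation: [[-1.0, -0.005, 0.001], [-0.005, 1.0, -0.001], [-0.001, -0.001, -1.0]]
wrist_force: [0.0, 0.6, -1.0]
grip_width: 0.45
clock: 14.83
tool_pos: [0.4926, -0.1737, 0.1941]
orientation: [[-1.0, -0.005, 0.001], [-0.005, 1.0, -0.001], [-0.001, -0.001, -1.0]]
wrist_force: [-3.1, 0.6, 12.1]
grip_width: 0.453
```

```bash
python3 -m jog '[0,0,0,0,0,0,0.6, 0,0,0,0,0,0,0.6, 0,0,0,0,0,0,0.6, 0,0,0,0,0,0,0.6]'
python3 -m jog '[0,0,-0.03,0,0,0,0.6, 0,0,-0.04,0,0,0,0.6, 0,0,-0.04,0,0,0,0.6, 0,0,-0.04,0,0,0,1, 0,0,0,0,0,0,1]'
python3 -m jog '[0,0,0,0,0,0,1]'
python3 - <<'E'
from h import *
f=eyes.grab_frame("wrist"); cv2.imwrite("pics/w11.png",f["img"][:,:,::-1])
np.savez("w11.npz",view=f["view"],K=f["K"])
E
```

```text
clock: 15.17
tool_pos: [0.4925, -0.1737, 0.1929]
orientation: [[-1.0, -0.005, 0.0], [-0.005, 1.0, -0.001], [-0.0, -0.001, -1.0]]
wrist_force: [0.2, -0.4, -1.3]
grip_width: 0.602
clock: 15.58
tool_pos: [0.4939, -0.1741, 0.3503]
orientation: [[-1.0, -0.005, 0.01], [-0.005, 1.0, -0.004], [-0.01, -0.004, -1.0]]
wrist_force: [1.6, -0.6, 0.9]
grip_width: 0.86
clock: 15.67
tool_pos: [0.4931, -0.1738, 0.3454]
orientation: [[-1.0, -0.005, 0.005], [-0.005, 1.0, -0.002], [-0.005, -0.002, -1.0]]
wrist_force: [-1.1, -0.3, 0.3]
grip_width: 0.986
```

View pics/w11.png

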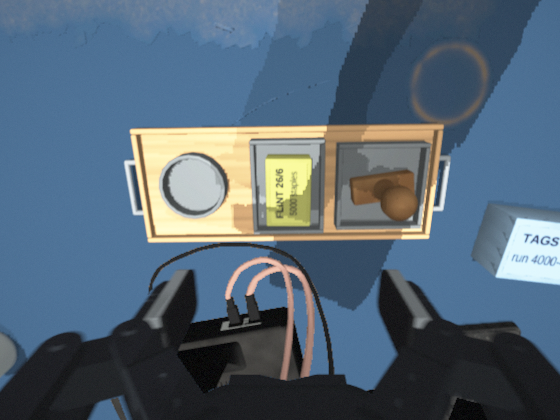

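```bash
python3 -m jog '[0.004,0.038,0,0,0,0,1, 0.004,0.038,0,0,0,0,1, 0.004,0.038,0,0,0,0,1, 0.004,0.038,0,0,0,0,1, 0.004,0.038,0,0,0,0,1]'
python3 -m jog '[0.004,0.038,0,0,0,0,1, 0.004,0.038,0,0,0,0,1, 0.004,0.038,0,0,0,0,1, 0.004,0.038,0,0,0,0,1, 0.001,0.034,0,0,0,0,1]'
python3 -m jog '[0,0,0.02,0,0,0,1, 0,0,0.03,0,0,0,1, 0,0,0,0,0,0,1, 0,0,0,0,0,0,1]'
python3 - <<'E'
from h import *
f=dict(np.load("w6.npz")); print(unproj(f,[[121.5,263],[55,246]],.055))
f=eyes.grab_frame("wrist"); cv2.imwrite("pics/w12.png",f["img"][:,:,::-1])
np.savez("w12.npz",view=f["view"],K=f["K"]); print(monitor.get_obs()["qpos"])
E
```

```text
clock: 16.13
tool_pos: [0.4704, 0.0177, 0.3412]
orientation: [[-1.0, -0.004, -0.003], [-0.004, 1.0, -0.001], [0.003, -0.001, -1.0]]
wrist_force: [1.7, 0.8, 0.3]
grip_width: 1.001
clock: 16.55
tool_pos: [0.4522, 0.2041, 0.3411]
orientation: [[-1.0, -0.006, -0.003], [-0.005, 1.0, -0.002], [0.003, -0.002, -1.0]]
wrist_force: [1.2, -0.5, 0.7]
grip_width: 0.999
clock: 16.88
tool_pos: [0.4525, 0.2018, 0.2908]
orientation: [[-1.0, -0.005, -0.005], [-0.005, 1.0, -0.003], [0.005, -0.003, -1.0]]
wrist_force: [0.1, -0.8, 0.7]
grip_width: 0.998
[[0.38970303 0.19952618 0.055     ]
 [0.4010407  0.25955429 0.055     ]]
[ 4.19155906e-01  2.56658946e-01 -2.89223397e-01  1.02760255e+00
 -6.71988297e-04  4.14468274e-01]
```

View pics/w12.png

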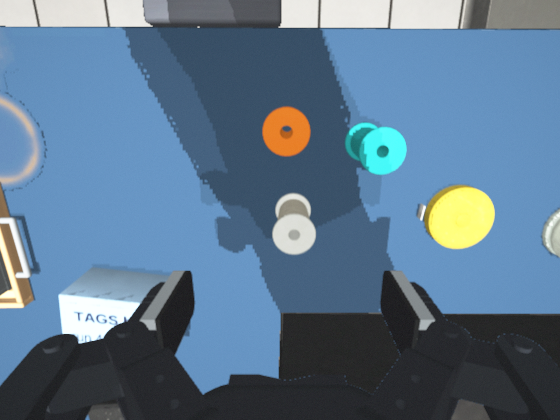

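Run:
```python
from h import *
f=dict(np.load("w12.npz")); print(unproj(f,[294,234.5],.055),unproj(f,[292.5,209],.003)); print("tape",unproj(f,[460,217],.015),unproj(f,[422,212],.004))
```

```text
[[0.45640709 0.20644098 0.055     ]] [[0.4550628  0.20610133 0.003     ]]
tape [[0.45705713 0.33864558 0.015     ]] [[0.45669354 0.31281054 0.004     ]]
```

```bash
python3 -m jog '[-0.004,0.004,0.01,0,0,0,1, 0,0,0.03,0,0,0,1, 0,0,0.03,0,0,0,1, 0,0,0.02,0,0,0,1, 0,0,0.011,0,0,0,1]'
python3 -m jog '[0,0,0,0,0,0,1, 0,0,0,0,0,0,0.4, 0,0,0,0,0,0,0, 0,0,0,0,0,0,0, 0,0,0,0,0,0,0]' 25
python3 -m jog '[0,0,0,0,0,0,0, 0,0,0,0,0,0,0, 0,0,0,0,0,0,0, 0,0,0,0,0,0,0]' 25
python3 - <<'E'
from h import *
f=eyes.grab_frame("wrist"); cv2.imwrite("pics/w13.png",f["img"][:,:,::-1])
f=eyes.grab_frame("scene"); cv2.imwrite("pics/s13.png",cv2.resize(f["img"][170:300,120:320,::-1],None,fx=3.5,fy=3.5))
E
```

```text
clock: 17.35
tool_pos: [0.4576, 0.2057, 0.19]
orientation: [[-1.0, -0.004, -0.001], [-0.004, 1.0, -0.001], [0.001, -0.001, -1.0]]
wrist_force: [-0.3, -0.5, 0.1]
grip_width: 0.999
clock: 17.77
tool_pos: [0.4581, 0.2063, 0.1928]
orientation: [[-1.0, -0.005, 0.002], [-0.005, 1.0, 0.0], [-0.002, 0.0, -1.0]]
wrist_force: [-0.7, -0.2, -0.6]
grip_width: 0.451
clock: 18.1
tool_pos: [0.458, 0.2063, 0.1927]
orientation: [[-1.0, -0.005, 0.002], [-0.005, 1.0, 0.0], [-0.002, 0.0, -1.0]]
wrist_force: [-0.8, -1.0, 5.9]
grip_width: 0.339
```

View pics/w13.png

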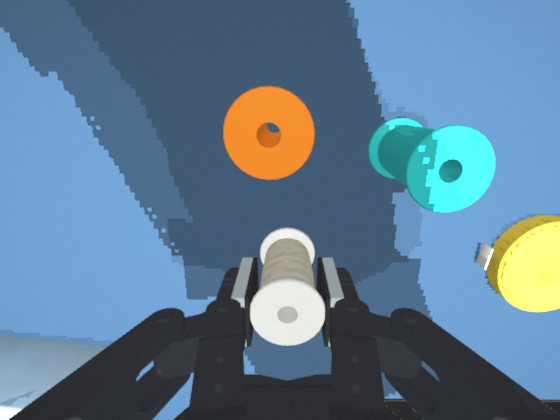

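View pics/s13.png

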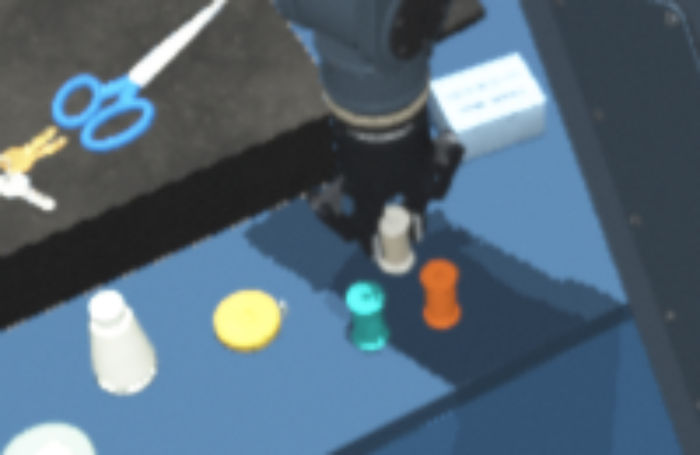

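```bash
python3 -m jog '[0,0,-0.01,0,0,0,0, 0,0,-0.02,0,0,0,0, 0,0,-0.03,0,0,0,0, 0,0,-0.03,0,0,0,0, 0,0,-0.03,0,0,0,0]'
python3 -m jog '[0,-0.01,-0.02,0,0,0,0, 0,-0.02,-0.01,0,0,0,0, -0.003,-0.03,0,0,0,0,0, -0.003,-0.035,0,0,0,0,0, -0.003,-0.035,0,0,0,0,0]'
python3 -m jog '[-0.003,-0.035,0,0,0,0,0, -0.003,-0.035,0,0,0,0,0, -0.003,-0.035,0,0,0,0,0, -0.003,-0.035,0,0,0,0,0, -0.003,-0.035,0,0,0,0,0]'
python3 -m jog '[-0.003,-0.035,0,0,0,0,0, -0.003,-0.035,0,0,0,0,0, -0.003,-0.035,0,0,0,0,0, -0.003,-0.03,0,0,0,0,0, 0,-0.02,0,0,0,0,0]'
python3 -m jog '[0,-0.01,0,0,0,0,0, 0,0,0,0,0,0,0, 0,0,0,0,0,0,0]'
python3 - <<'E'
from h import *
f=dict(np.load("w11.npz")); print(unproj(f,[194,186],.022))
f=eyes.grab_frame("wrist"); cv2.imwrite("pics/w14.png",f["img"][:,:,::-1])
np.savez("w14.npz",view=f["view"],K=f["K"])
E
```

```text
clock: 18.62
tool_pos: [0.4572, 0.2061, 0.3133]
orientation: [[-1.0, -0.005, 0.0], [-0.005, 1.0, -0.001], [-0.0, -0.001, -1.0]]
wrist_force: [1.4, 0.2, -1.0]
grip_width: 0.338
clock: 19.03
tool_pos: [0.467, 0.0753, 0.3425]
orientation: [[-1.0, -0.007, 0.002], [-0.007, 1.0, -0.0], [-0.002, -0.0, -1.0]]
wrist_force: [1.4, -0.4, -0.1]
grip_width: 0.34
clock: 19.45
tool_pos: [0.4827, -0.1004, 0.3423]
orientation: [[-1.0, -0.005, 0.001], [-0.005, 1.0, -0.001], [-0.001, -0.001, -1.0]]
wrist_force: [0.3, 0.5, -0.2]
grip_width: 0.336
clock: 19.87
tool_pos: [0.4959, -0.2563, 0.3422]
orientation: [[-1.0, -0.003, 0.001], [-0.003, 1.0, -0.001], [-0.001, -0.001, -1.0]]
wrist_force: [-0.6, 0.3, -0.2]
grip_width: 0.332
clock: 20.12
tool_pos: [0.4956, -0.2632, 0.3419]
orientation: [[-1.0, -0.004, 0.0], [-0.004, 1.0, 0.0], [-0.0, 0.0, -1.0]]
wrist_force: [-0.6, 0.2, -1.0]
grip_width: 0.339
[[ 0.48850919 -0.25954466  0.022     ]]
```

View pics/w14.png

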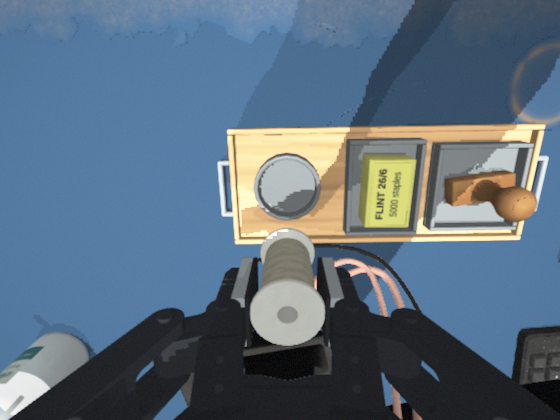

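Run:
```python
from h import *
f=dict(np.load("w14.npz")); print(unproj(f,[287.5,186],.022), unproj(f,[287,255],.151))
```

```text
[[ 0.48814843 -0.26223066  0.022     ]] [[ 0.49395456 -0.26267969  0.151     ]]
```

```bash
python3 -m jog '[0.004,-0.001,0.02,0,0,0,0, 0,0,0.03,0,0,0,0, 0,0,0.03,0,0,0,0, 0,0,0.02,0,0,0,0, 0,0,0,0,0,0,0]'
python3 -m jog '[0,0,0,0,0,0,0, 0,0,0,0,0,0,0]'
python3 - <<'E'
from h import *
f=eyes.grab_frame("wrist"); cv2.imwrite("pics/w15.png",f["img"][:,:,::-1])
np.savez("w15.npz",view=f["view"],K=f["K"])
E
```

```text
clock: 20.58
tool_pos: [0.4906, -0.2622, 0.2385]
orientation: [[-1.0, -0.007, -0.005], [-0.007, 1.0, 0.003], [0.005, 0.003, -1.0]]
wrist_force: [-0.1, 0.3, -1.8]
grip_width: 0.339
clock: 20.75
tool_pos: [0.4926, -0.264, 0.2435]
orientation: [[-1.0, -0.006, 0.002], [-0.006, 1.0, -0.001], [-0.002, -0.001, -1.0]]
wrist_force: [-0.3, 0.3, -0.9]
grip_width: 0.338
```

View pics/w15.png

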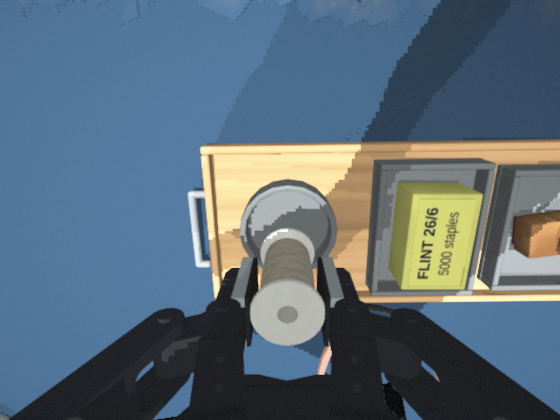

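```bash
python3 -m jog '[0,0,0.015,0,0,0,0, 0,0,0.015,0,0,0,0, 0,0,0.009,0,0,0,0, 0,0,0,0,0,0,0, 0,0,0,0,0,0,0]'
python3 -m jog '[0,0,0.002,0,0,0,0, 0,0,0,0,0,0,0]'
python3 -m jog '[0,0,0.001,0,0,0,0, 0,0,0,0,0,0,0]'
```

```text
clock: 21.22
tool_pos: [0.4921, -0.2647, 0.2037]
orientation: [[-1.0, -0.005, 0.001], [-0.005, 1.0, -0.001], [-0.001, -0.001, -1.0]]
wrist_force: [0.8, -0.5, 0.2]
grip_width: 0.338
clock: 21.38
tool_pos: [0.4922, -0.2649, 0.2017]
orientation: [[-1.0, -0.005, 0.001], [-0.005, 1.0, -0.001], [-0.001, -0.001, -1.0]]
wrist_force: [-0.1, 0.1, 0.1]
grip_width: 0.335
clock: 21.55
tool_pos: [0.4922, -0.2649, 0.2007]
orientation: [[-1.0, -0.005, 0.002], [-0.005, 1.0, -0.001], [-0.002, -0.001, -1.0]]
wrist_force: [0.3, 0.0, 3.8]
grip_width: 0.339
```

```bash
python3 -m jog '[0,0,0,0,0,0,0.55, 0,0,0,0,0,0,0.55, 0,0,0,0,0,0,0.55, 0,0,0,0,0,0,0.55]'
python3 -m jog '[0,0,-0.02,0,0,0,0.55, 0,0,-0.04,0,0,0,0.55, 0,0,-0.04,0,0,0,0.55, 0,0,-0.04,0,0,0,1, 0,0,0,0,0,0,1]'
python3 -m jog '[0,0,0,0,0,0,1]'
python3 - <<'E'
from h import *
f=eyes.grab_frame("wrist"); cv2.imwrite("pics/w16.png",f["img"][:,:,::-1])
np.savez("w16.npz",view=f["view"],K=f["K"])
E
```

```text
clock: 21.88
tool_pos: [0.4919, -0.2647, 0.2]
orientation: [[-1.0, -0.005, 0.0], [-0.005, 1.0, -0.0], [-0.0, -0.0, -1.0]]
wrist_force: [0.6, 0.2, -0.0]
grip_width: 0.551
clock: 22.3
tool_pos: [0.4932, -0.2653, 0.3477]
orientation: [[-1.0, -0.005, 0.01], [-0.005, 1.0, -0.006], [-0.01, -0.006, -1.0]]
wrist_force: [0.8, -0.5, 0.1]
grip_width: 0.812
clock: 22.38
tool_pos: [0.4925, -0.2649, 0.3426]
orientation: [[-1.0, -0.005, 0.005], [-0.005, 1.0, -0.003], [-0.005, -0.003, -1.0]]
wrist_force: [0.1, 0.0, -0.4]
grip_width: 0.944
```

View pics/w16.png

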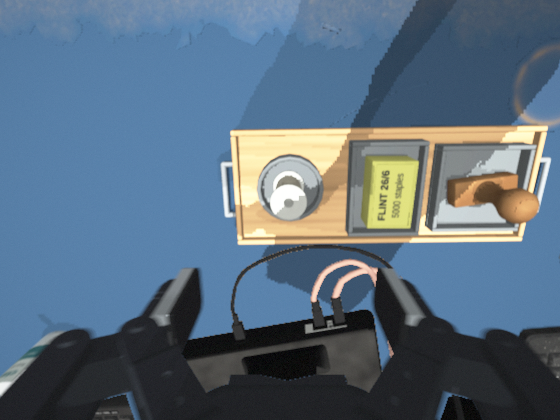

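```bash
python3 -m jog '[0.003,0.03,0,0,0,0,1, 0.003,0.04,0,0,0,0,1, 0.003,0.04,0,0,0,0,1, 0.003,0.04,0,0,0,0,1, 0.003,0.04,0,0,0,0,1]'
python3 -m jog '[0.003,0.04,0,0,0,0,1, 0.003,0.04,0,0,0,0,1, 0.003,0.04,0,0,0,0,1, 0.003,0.04,0,0,0,0,1, 0.003,0.04,0,0,0,0,1]'
python3 -m jog '[0.003,0.04,0,0,0,0,1, 0.003,0.04,0,0,0,0,1, 0,0.04,0,0,0,0,1, 0,0.04,0,0,0,0,1, 0,0.03,0,0,0,0,1]'
python3 -m jog '[0,0.02,0,0,0,-0.12,1, 0,0,0,0,0,-0.12,1, 0,0,0,0,0,-0.12,1, 0,0,0,0,0,-0.12,1, 0,0,0,0,0,-0.12,1]'
python3 -m jog '[0,0,0,0,0,-0.12,1, 0,0,0,0,0,-0.12,1, 0,0,0,0,0,-0.12,1, 0,0,0,0,0,-0.12,1, 0,0,0,0,0,-0.12,1]'
python3 -m jog '[0,0,0,0,0,-0.12,1, 0,0,0,0,0,-0.12,1, 0,0,0,0,0,-0.12,1, 0,0,0,0,0,0,1, 0,0,0,0,0,0,1]'
python3 - <<'E'
from h import *
f=eyes.grab_frame("wrist"); cv2.imwrite("pics/w17.png",f["img"][:,:,::-1])
np.savez("w17.npz",view=f["view"],K=f["K"])
for r in nets.outline_of("tape_measure",f)[:1]:
    rr=cv2.minAreaRect(cv2.findNonZero(r["region"].astype(np.uint8))); print(r["score"],rr,unproj(f,rr[0],.01))
E
```

```text
clock: 22.85
tool_pos: [0.4748, -0.0731, 0.3382]
orientation: [[-1.0, -0.004, -0.003], [-0.004, 1.0, -0.0], [0.003, -0.0, -1.0]]
wrist_force: [0.3, 0.3, -0.7]
grip_width: 1.002
clock: 23.27
tool_pos: [0.4588, 0.127, 0.3383]
orientation: [[-1.0, -0.005, -0.002], [-0.005, 1.0, -0.001], [0.002, -0.001, -1.0]]
wrist_force: [0.6, -0.6, -0.6]
grip_width: 1.001
clock: 23.68
tool_pos: [0.4521, 0.3179, 0.3378]
orientation: [[-1.0, -0.006, -0.002], [-0.006, 1.0, -0.002], [0.002, -0.002, -1.0]]
wrist_force: [0.2, -0.3, -0.3]
grip_width: 0.996
clock: 24.1
tool_pos: [0.4524, 0.3352, 0.3375]
orientation: [[-0.819, -0.574, -0.003], [-0.574, 0.819, -0.003], [0.004, -0.001, -1.0]]
wrist_force: [-0.9, -0.3, 0.2]
grip_width: 0.997
clock: 24.52
tool_pos: [0.4525, 0.3349, 0.3377]
orientation: [[-0.352, -0.936, -0.002], [-0.936, 0.352, -0.003], [0.003, 0.001, -1.0]]
wrist_force: [-0.0, 0.3, -0.2]
grip_width: 1.003
clock: 24.93
tool_pos: [0.4526, 0.335, 0.3382]
orientation: [[-0.01, -1.0, -0.002], [-1.0, 0.01, -0.002], [0.002, 0.002, -1.0]]
wrist_force: [0.0, 0.0, -0.6]
grip_width: 0.998
0.6 ((280.1585693359375, 197.5731964111328), (55.12934112548828, 54.81698989868164), 51.34019470214844) [[0.45887943 0.34058264 0.01      ]]
```

View pics/w17.png

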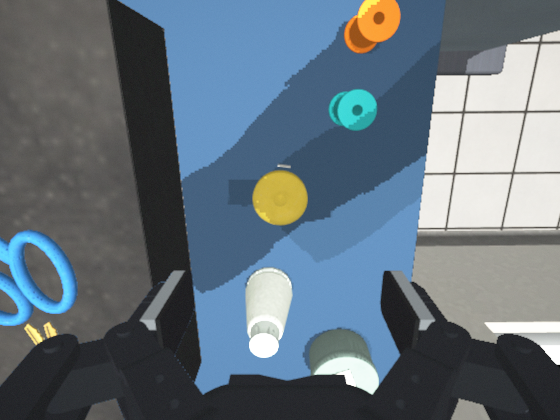

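```bash
python3 -m jog '[-0.005,-0.0055,0.02,0,0,0,1, 0,0,0.04,0,0,0,1, 0,0,0.04,0,0,0,1, 0,0,0.03,0,0,0,1, 0,0,0.02,0,0,0,1]'
python3 -m jog '[0,0,0.01,0,0,0,1, 0,0,0,0,0,0,1, 0,0,0,0,0,0,1]'
python3 - <<'E'
from h import *
f=eyes.grab_frame("wrist"); cv2.imwrite("pics/w18.png",f["img"][:,:,::-1])
E
```

```text
clock: 25.45
tool_pos: [0.4574, 0.3393, 0.1863]
orientation: [[-0.009, -1.0, -0.003], [-1.0, 0.009, -0.003], [0.003, 0.003, -1.0]]
wrist_force: [-0.2, -0.1, -0.5]
grip_width: 1.003
clock: 25.7
tool_pos: [0.4587, 0.3402, 0.18]
orientation: [[-0.007, -1.0, 0.0], [-1.0, 0.007, -0.001], [0.001, -0.0, -1.0]]
wrist_force: [-0.0, 0.5, 0.5]
grip_width: 0.997
```

View pics/w18.png

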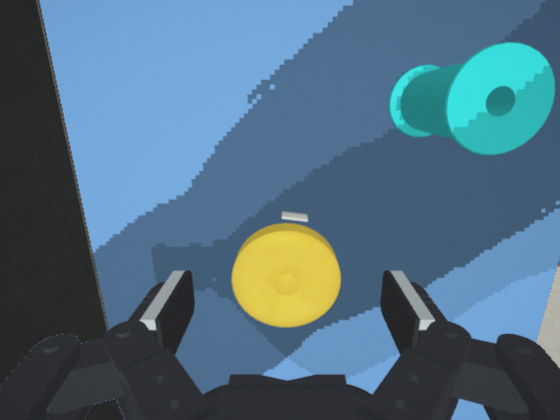

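```bash
python3 -m jog '[0,0,0.01,0,0,0,1, 0,0,0,0,0,0,1, 0,0,0,0,0,0,0.5, 0,0,0,0,0,0,0.5, 0,0,0,0,0,0,0.5]' 40
python3 -m jog '[0,0,0,0,0,0,0.4, 0,0,0,0,0,0,0.4, 0,0,0,0,0,0,0.4]' 40
python3 - <<'E'
from h import *
f=eyes.grab_frame("wrist"); cv2.imwrite("pics/w19.png",f["img"][:,:,::-1])
E
```

```text
clock: 26.17
tool_pos: [0.4586, 0.3402, 0.1701]
orientation: [[-0.006, -1.0, 0.001], [-1.0, 0.006, -0.0], [0.0, -0.001, -1.0]]
wrist_force: [-0.9, -0.8, 10.7]
grip_width: 0.609
clock: 26.42
tool_pos: [0.4586, 0.3402, 0.1704]
orientation: [[-0.006, -1.0, 0.001], [-1.0, 0.006, 0.0], [-0.0, -0.001, -1.0]]
wrist_force: [-0.9, -0.2, 6.3]
grip_width: 0.591
```

View pics/w19.png

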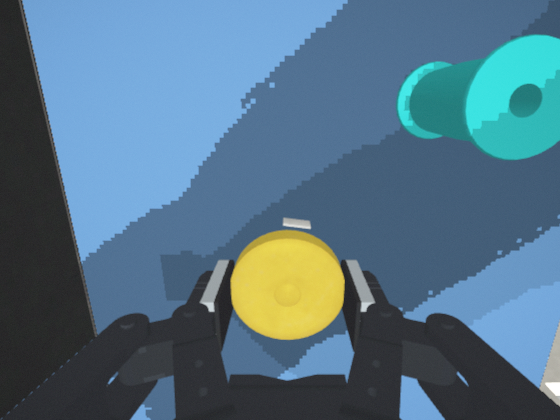

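```bash
python3 -m jog '[0,0,-0.02,0,0,0,0.4, 0,0,-0.03,0,0,0,0.4, 0,0,-0.04,0,0,0,0.4, 0,0,-0.04,0,0,0,0.4, 0.01,0,-0.03,0,0,0,0.4]'
python3 -m jog '[0.02,-0.003,-0.01,0,0,0,0.4, 0.035,-0.003,0,0,0,0,0.4, 0.035,-0.003,0,0,0,0,0.4, 0.035,-0.003,0,0,0,0,0.4, 0.035,-0.003,0,0,0,0,0.4]'
python3 -m jog '[0.035,-0.003,0,0,0,0,0.4, 0.035,-0.003,0,0,0,0,0.4, 0.035,-0.003,0,0,0,0,0.4, 0.035,-0.003,0,0,0,0,0.4, 0.035,-0.003,0,0,0,0,0.4]'
python3 -m jog '[0.035,-0.003,0,0,0,0,0.4, 0.035,-0.003,0,0,0,0,0.4, 0.035,-0.001,0,0,0,0,0.4, 0.035,0,0,0,0,0,0.4, 0.02,0,0,0,0,0,0.4]'
python3 -m jog '[0.01,0,0,0,0,0,0.4, 0,0,0,0,0,0,0.4, 0,0,0,0,0,0,0.4]'
python3 - <<'E'
from h import *
f=dict(np.load("w16.npz")); print(unproj(f,[[371,156],[418,157],[412,228],[368,228]],.036), unproj(f,[[371,156],[418,157],[412,228],[368,228]],.036).mean(0))
f=eyes.grab_frame("wrist"); cv2.imwrite("pics/w20.png",f["img"][:,:,::-1])
np.savez("w20.npz",view=f["view"],K=f["K"])
im=cv2.imread("pics/w16.png"); cv2.imwrite("pics/w16c.png",cv2.resize(im[130:245,220:560],None,fx=2.3,fy=2.3,interpolation=cv2.INTER_CUBIC))
E
```

```text
clock: 26.88
tool_pos: [0.4585, 0.3311, 0.333]
orientation: [[-0.005, -1.0, 0.003], [-1.0, 0.005, 0.002], [-0.002, -0.003, -1.0]]
wrist_force: [1.1, 1.0, -1.1]
grip_width: 0.586
clock: 27.3
tool_pos: [0.4721, 0.1687, 0.3401]
orientation: [[-0.005, -1.0, 0.001], [-1.0, 0.005, -0.0], [0.0, -0.001, -1.0]]
wrist_force: [0.8, -0.0, -1.4]
grip_width: 0.591
clock: 27.72
tool_pos: [0.4861, -0.0067, 0.3402]
orientation: [[-0.006, -1.0, 0.001], [-1.0, 0.006, -0.001], [0.001, -0.001, -1.0]]
wrist_force: [0.2, -0.0, -0.4]
grip_width: 0.59
clock: 28.13
tool_pos: [0.4922, -0.168, 0.3401]
orientation: [[-0.008, -1.0, 0.001], [-1.0, 0.008, -0.001], [0.001, -0.001, -1.0]]
wrist_force: [0.4, -0.0, -1.6]
grip_width: 0.594
clock: 28.38
tool_pos: [0.4923, -0.1749, 0.3399]
orientation: [[-0.007, -1.0, 0.0], [-1.0, 0.007, -0.0], [0.0, -0.0, -1.0]]
wrist_force: [0.4, -0.2, -0.2]
grip_width: 0.59
[[ 0.45672346 -0.19483839  0.036     ]
 [ 0.45735406 -0.15526669  0.036     ]
 [ 0.5215104  -0.15223297  0.036     ]
 [ 0.52174677 -0.19194345  0.036     ]] [ 0.48933367 -0.17357037  0.036     ]
```

View pics/w20.png

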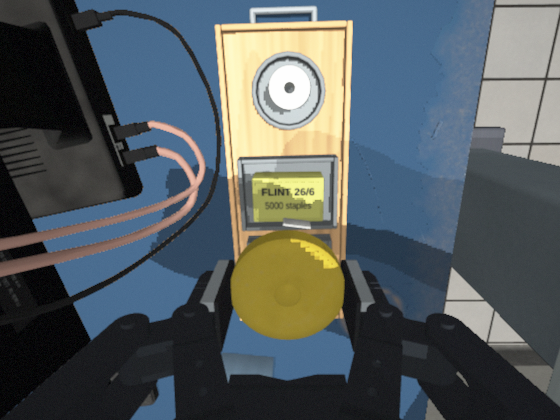

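View pics/w16c.png

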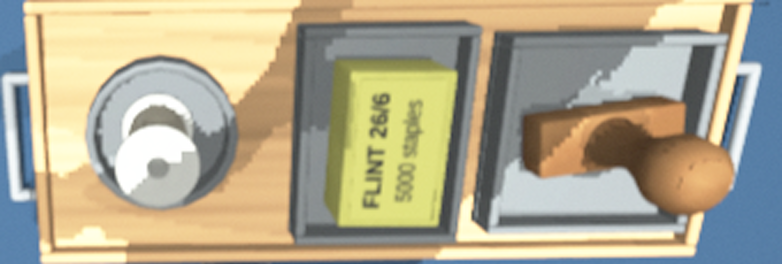

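```bash
python3 -m jog '[-0.001,0.001,0.02,0,0,0,0.4, 0,0,0.04,0,0,0,0.4, 0,0,0.03,0,0,0,0.4, 0,0,0.02,0,0,0,0.4, 0,0,0.01,0,0,0,0.4]'
python3 -m jog '[0,0,0,0,0,0,0.4, 0,0,0,0,0,0,0.4, 0,0,0,0,0,0,0.4]'
python3 - <<'E'
from h import *
f=eyes.grab_frame("wrist"); cv2.imwrite("pics/w21.png",f["img"][:,:,::-1])
E
```

```text
clock: 28.85
tool_pos: [0.4906, -0.1722, 0.2175]
orientation: [[-0.004, -1.0, -0.003], [-1.0, 0.004, 0.001], [-0.001, 0.003, -1.0]]
wrist_force: [-0.5, 1.1, -0.1]
grip_width: 0.592
clock: 29.1
tool_pos: [0.4923, -0.1739, 0.2214]
orientation: [[-0.005, -1.0, 0.002], [-1.0, 0.005, -0.001], [0.001, -0.002, -1.0]]
wrist_force: [-0.0, 0.4, -0.3]
grip_width: 0.592
```

View pics/w21.png

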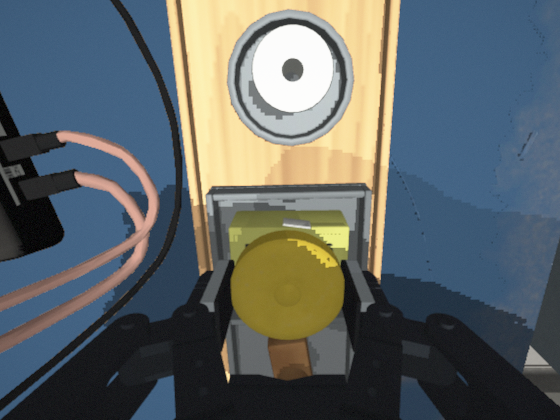

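```bash
python3 -m jog '[0,0,0.007,0,0,0,0.4, 0,0,0.005,0,0,0,0.4, 0,0,0,0,0,0,0.4, 0,0,0,0,0,0,0.4]'
python3 -m jog '[0,0,0.0015,0,0,0,0.4, 0,0,0,0,0,0,0.4]'
python3 -m jog '[0,0,0.001,0,0,0,0.4, 0,0,0,0,0,0,0.4]'
```

```text
clock: 29.48
tool_pos: [0.4913, -0.1741, 0.2077]
orientation: [[-0.006, -1.0, -0.0], [-1.0, 0.006, -0.0], [0.0, 0.0, -1.0]]
wrist_force: [-0.2, -0.2, -0.9]
grip_width: 0.592
clock: 29.65
tool_pos: [0.4915, -0.1742, 0.2065]
orientation: [[-0.006, -1.0, 0.001], [-1.0, 0.006, -0.001], [0.001, -0.001, -1.0]]
wrist_force: [0.1, -0.0, -1.5]
grip_width: 0.587
clock: 29.82
tool_pos: [0.4915, -0.1742, 0.2064]
orientation: [[-0.006, -1.0, 0.001], [-1.0, 0.006, -0.001], [0.001, -0.001, -1.0]]
wrist_force: [-3.7, 1.9, 11.4]
grip_width: 0.592
```

Contact on the box. Release, rise, look.

```bash
python3 -m jog '[0,0,0,0,0,0,0.8, 0,0,0,0,0,0,0.8, 0,0,0,0,0,0,0.8, 0,0,0,0,0,0,0.8]'
python3 -m jog '[0,0,-0.02,0,0,0,0.8, 0,0,-0.03,0,0,0,0.8, 0,0,-0.04,0,0,0,0.8, 0,0,-0.04,0,0,0,0.8, 0,0,-0.02,0,0,0,0.8]'
python3 -m jog '[-0.03,0.01,0,0,0,0,0.8, -0.03,0.01,0,0,0,0,0.8, -0.03,0.01,0,0,0,0,0.8, 0,0,0,0,0,0,0.8, 0,0,0,0,0,0,0.8]'
python3 -m jog '[0,0,0,0,0,0,0.8, 0,0,0,0,0,0,0.8, 0,0,0,0,0,0,0.8]'
python3 - <<'E'
from h import *
f=eyes.grab_frame("wrist"); cv2.imwrite("pics/w22.png",f["img"][:,:,::-1])
np.savez("w22.npz",view=f["view"],K=f["K"])
t=eyes.grab_frame("top"); cv2.imwrite("pics/t22.png",cv2.resize(t["img"][150:260,110:440,::-1],None,fx=2.4,fy=2.4,interpolation=cv2.INTER_CUBIC))
for q in("large_box","thread_cone"):
  for r in nets.outline_of(q,t)[:1]: print(q,r["location"])
E
```

```text
clock: 30.15
tool_pos: [0.4915, -0.1741, 0.2054]
orientation: [[-0.006, -1.0, 0.0], [-1.0, 0.006, -0.0], [0.0, -0.0, -1.0]]
wrist_force: [-0.3, -0.1, -0.9]
grip_width: 0.802
clock: 30.57
tool_pos: [0.4919, -0.1742, 0.3598]
orientation: [[-0.006, -1.0, 0.005], [-1.0, 0.006, -0.002], [0.002, -0.005, -1.0]]
wrist_force: [0.8, -1.4, -0.5]
grip_width: 0.795
clock: 30.98
tool_pos: [0.4616, -0.0827, 0.3556]
orientation: [[-0.003, -1.0, 0.001], [-1.0, 0.003, -0.001], [0.001, -0.001, -1.0]]
wrist_force: [-1.0, -0.2, -0.4]
grip_width: 0.802
clock: 31.23
tool_pos: [0.4623, -0.0846, 0.3552]
orientation: [[-0.007, -1.0, 0.0], [-1.0, 0.007, -0.001], [0.001, -0.0, -1.0]]
wrist_force: [-0.1, -0.3, 0.0]
grip_width: 0.797
large_box [259.7, 183.3]
thread_cone [149.0, 201.4]
```

View pics/w22.png

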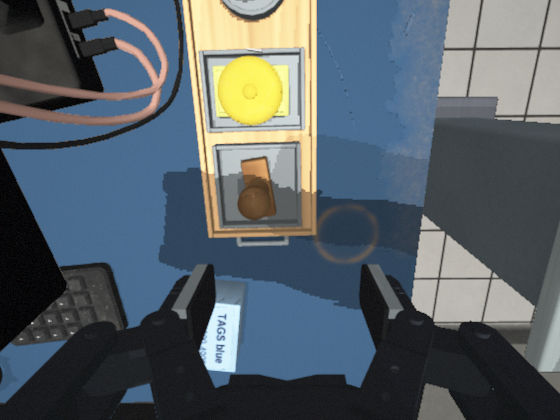

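View pics/t22.png

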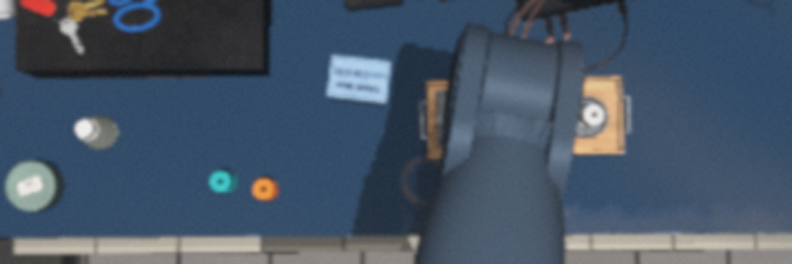

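```bash
python3 -m jog '[0.04,0.01,0,0,0,0,0.8, 0.04,0,0,0,0,0,0.8, 0.02,0,0,0,0,0,0.8, 0,0,0,0,0,0,0.8, 0,0,0,0,0,0,0.8]'
python3 -m jog '[0,0,0,0,0,0,0.8, 0,0,0,0,0,0,0.8]'
python3 - <<'E'
from h import *
f=dict(np.load("w22.npz")); print("tape",unproj(f,[250,90],.051),"box edges",unproj(f,[[213.5,90],[288.5,90]],.036))
f=eyes.grab_frame("wrist"); cv2.imwrite("pics/w23.png",f["img"][:,:,::-1])
np.savez("w23.npz",view=f["view"],K=f["K"])
for q,h in (("tape_measure",.051),("round_cup",.022),("spool",.063),("square_bin",.022),("stamp",.04)):
    for r in nets.outline_of(q,f)[:1]:
        rr=cv2.minAreaRect(cv2.findNonZero(r["region"].astype(np.uint8))); print(q,r["score"],np.round(rr[0],1),unproj(f,rr[0],h))
E
```

```text
clock: 31.85
tool_pos: [0.4512, -0.1849, 0.3552]
orientation: [[-0.009, -1.0, 0.0], [-1.0, 0.009, -0.0], [0.0, -0.0, -1.0]]
wrist_force: [-0.3, -0.2, 0.0]
grip_width: 0.799
clock: 32.02
tool_pos: [0.4513, -0.1832, 0.3554]
orientation: [[-0.005, -1.0, 0.0], [-1.0, 0.005, -0.0], [0.0, -0.0, -1.0]]
wrist_force: [-0.2, -0.0, 0.3]
grip_width: 0.799
tape [[ 0.49104709 -0.17349369  0.051     ]] box edges [[ 0.52289527 -0.17423253  0.036     ]
 [ 0.46076164 -0.17379709  0.036     ]]
tape_measure 0.94 [243.3 206.8] [[ 0.49001603 -0.17567827  0.051     ]]
round_cup 0.79 [242.5 101. ] [[ 0.49022937 -0.26385963  0.022     ]]
spool 0.97 [238. 101.] [[ 0.48830528 -0.26369213  0.063     ]]
square_bin 0.7 [250.1 274.1] [[ 0.49047822 -0.09279789  0.022     ]]
stamp 0.71 [249.5 286.5] [[ 0.48931093 -0.08910632  0.04      ]]
```

View pics/w23.png

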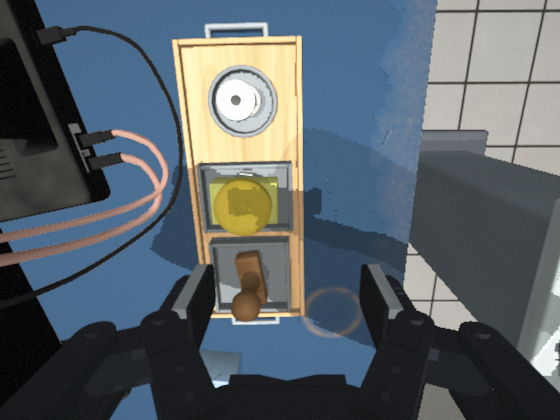

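All four items sit in place, within a few mm of centre; the robot is clear. Handing in.

```bash
python3 -c "
from bench import ctrl
print(ctrl.finish_job())"
```

```text
the job is handed in; nothing more can be done
None
```

The kit is packed and the job handed in at about 32 s of the 115 s allowed. The hand-in returned no verdict.

- **Placing:** The stamp stands in the square bin, the small card box lies in the oblong bin and the white straight spool stands in the round cup. The tape measure lies flat on the box. Each was lowered until a light contact (4–12 N) and released before I moved off.
- **Last checks:** In the last wrist pictures the spool was about 2 mm from the cup's centre. The stamp was about 4 mm from the centre of its bin, and the tape about 2 mm from the box's centre. All stood upright or flat. The gripper was clear of everything, with the tool about 0.36 m up.
- **Left alone:** The large box and the cone show within about 3 pixels (roughly 10 mm) of their first top view, which is network scatter. The orange and turquoise spools were not touched.
- **Disagreements:** Early single-picture estimates of the cup's centre differed by up to 11 mm, so I re-measured it just before placing the spool. On the way to the left the last joint once reached its range limit (3.14 rad), which tilted the tool about 2.4 degrees. I turned the wrist the other way and corrected it, and nothing was touched.

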